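Load the shrine lights' backup power box and switch it on

ROBOT

A 6-joint arm with a two-finger parallel gripper is mounted at the origin on the work surface. World frame = base frame: x ahead of the robot, y to its left, z up, the work surface at z = 0. Lengths are in m, angles in rad, forces in N, time in s.
With the tool pointing down it reaches from about 0.35 to 0.975 m from the base axis. Payload 17.4 kg.
Tool frame: the origin (TCP) lies at the very end of the fingers, on their centre line; the grasp point (between the pads) lies 19 mm behind it; z points along the fingers, y is the direction in which the jaws open and shut (so a half turn about z gives the same grasp; the last joint's range is limited). The gripper opens to 85 mm and grips with 20 to 120 N. Pads are 22 mm wide; open, the fingers measure 114 mm over their backs; the gripper's body (76 mm by 85 mm) begins 54 mm behind the grasp point. The pads swing forward as they close: fully open they stand 13 mm farther back than shut.
Start: joints at [-1.161, 0.116, 1.442, -0, 1.584, -0.038], TCP at [0.292, -0.608, 0.231] pointing down, gripper open.
Joint ranges: [-2.83, 2.83], [-0.83, 2.19], [0.07, 2.5], [-1.14, 4.28], [0.01, 3], [-2.97, 2.97]. Speed limits (rad/s): [1.89, 1.89, 2.22, 3.14, 3.14, 3.14].

INTERFACE

Orientations are given as a unit quaternion [w, x, y, z].
In Python, from bench import env gives the robot as it stands. The module is installed in compiled form; this text tells all that it offers.
- The arm moves only by the tool carry_out, never from a script. Its argument "commands" is a list that holds one entry, the list of rows, each a list of 7 numbers: the shift along the tool's x, y, z in units of 200 mm (1.0 is 200 mm), then the turn, a rotation vector about the tool's x, y, z in units of pi/2 rad (1.0 is pi/2 rad), then the closure, from -1 (fully open) to 1 (shut). In form: [[[x, y, z, rx, ry, rz, fingers], ...]]. A call has 1 to 20 rows; each row is the pose to reach, as a shift and turn from the pose commanded when the call began, along the tool's axes at that moment; what a row does not reach only later rows make up. A row lasts 1/8 s, in which the tool goes at most 62.5 mm and 10.7 degrees, less where a joint would pass 70% of its speed; a pose out of reach is approached as far as the arm can. A call with a number of a shift or a turn outside -1 to 1 is refused whole. A call with a gripper value outside its range is refused whole. The fingers move at their own pace and stop on an object; "newtons" is the grip in N (left out, the last holds). Time passes only in rows, so rows that repeat a pose let the fingers close. It gives the time, the measured TCP pose, the force and the opening at its end, in the units of the state.
- env.sense(): the state, without advancing time (a new reading comes with each control period).
- env.grab_frame(name): name is "scene" or "top" or "wrist"; returns a dict with "image" (480x640x3 uint8, red, green, blue), "fovy" (degrees; the focal length in pixels is half the picture's height over the tangent of half this angle, whatever the lens; pixels are square), "cx", "cy" (the principal point, pixels), "eye" and "orientation" of the camera in the world. Camera axes: x right, y down, z forward; pixel columns grow to the right and rows downward; lengths in m; the calibration is good to about 2 mm. A picture is of the moment at which its call begins. There is no depth.
- env.close_job(): hands the job in, once; it reports no verdict.
Trained networks look in a picture, given as the dict that the camera call returned (one of the last four; its "shot" number tells which), for a name from the list of things; names that differ only in an ending like _2 or _b are one class to them, and where a whole thing is asked for, a point or a joint stands for the part that bears it (a point fixed in the world has none). Each returns a list of dicts, best first, with "conf" (0 to 1); they miss things now and then, are a little off and sometimes report something else, mostly with a low value. They report only what shows in the picture. A call takes as long as a camera call. They do not tell look-alikes from the thing itself.
- env.search_frame(picture, thing): "box" ([left, top, width, height] in pixels, round what is visible of it).
- env.tip_of(picture, thing): "location" ([column, row] in pixels: a listed point, or the origin of a listed thing).
The state is a dict: "clock": time; "joints": joint angles; "qvel": joint speeds; "tau": joint torques, N m; "tool_pos": TCP position; "tcp_rot": TCP orientation; "wrist_force": force on the tool from outside, world axes, zero at the start; "ft_torque": the same for the moment, N m; "width": opening from 0.0 (shut) to 1.0 (fully open).
Only numpy, scipy, OpenCV 4.12 (cv2) and the standard library are available. Lean on these libraries where they do the work, as an engineer would, in place of code of your own. Each camera call takes 0.05 s, during which the arm holds its last target.

TASK

Get the backup power box for the shrine lights ready: pinch the two side buttons on its cover together to unlatch it, lift the cover off and set it down on the counter, right way up and clear of the box. Lay every battery pack that is on the counter into the bay, fin up, each flat on the floor of a compartment of its own, then put the cover back fully down with both its buttons sprung out so that it is latched. Last of all flip the toggle switch over to on, and leave the tissue box, pump bottle, red jar and tea cup where they stand.

Things in the scene. Friction and masses are not known exactly. Their poses are not given: they have to be found in the camera images.
- power_box: Backup power box, fixed. Origin on the counter under the bay's centre; x away from the switch housing, y along its length, z up. Bay: white open box 116 (x) x 232 (y) x 72 mm high, walls 6 mm, inside 104 x 220, floor 8 mm up. Three ribs along x, 12 mm high, 4 thick, at y = -55, 0, 55 split it into 4 compartments. The switch housing, 72 mm high, adjoins at x = -118 to -58 mm.
- slot1 (a point): Centre of the floor of the compartment at y = -83.5 mm in the box's frame (x = 0, z = 8 mm): 104 mm long (x), 53 mm wide (y). A seated pack lies with its length along x.
- slot2 (a point): The same for the compartment at y = -27.5 mm, 51 mm wide.
- slot3 (a point): The same for the compartment at y = +27.5 mm, 51 mm wide.
- slot4 (a point): The same for the compartment at y = +83.5 mm, 53 mm wide.
- cover: Grey cover, about 0.25 kg, fits either way round. Origin: centre of the plate's underside (rests on the rim, z = 72 mm in the box's frame). Plate 116 (x) x 232 (y) x 8 mm, with a middle block 40 x 60 mm up to 54 mm. Near its corners 4 round-nosed 12 mm guide pegs reach 22 mm below the plate (2 mm play in the bay); on the counter it stands on these.
- cover_pinch (a point): Point midway between the cover's two black buttons, 34 mm above the plate's underside. Buttons stand on the block's -x and +x faces, 40 mm wide (y), 18 to 50 mm above the underside; outer faces 60 mm apart, 44 pressed. Each draws in a square bolt that locks under the bay's long wall: keep both in while lifting or lowering, let go only when the cover is home.
- button_a (a joint): Press of the button on the cover's -x side (m): 0 out, 0.008 fully in; spring 3 N at first, 8 N fully in; it frees its bolt from about 0.006 to 0.007. Bolt locked below 0.002 with the cover home.
- button_b (a joint): The same for the button on the cover's +x side.
- toggle (a joint): Steel toggle lever (rad): 0 = off, leaning 0.45 rad towards the box's -y; 0.9 = on, leaning 0.45 rad towards +y. A spring snaps it over its upright centre (0.45) to whichever side it is on; about 3 N at the tip moves it. Lever 50 mm long from its pivot, 9 mm thick, ball tip 14 mm.
- toggle_pivot (a point): Pivot of the toggle lever on top of the switch housing, at x = -88, y = +55, z = 72 mm in the box's frame; the lever swings in the box's y-z plane.
- toggle_tip (a point): Tip of the toggle lever, 50 mm from the pivot.
- pack1_center (a point): Battery pack 1: black block with grey band, 96 (x) x 44 (y) x 30 mm high, on its top middle an upright grip fin 14 mm thick (x), 30 long (y), 28 high, so 58 mm overall; about 0.25 kg. Lies fin up. The point is its centre, 29 mm above its underside and 29 mm below the fin's top. Either end may go first. None if absent.
- pack2_center (a point): Battery pack 2, the same as pack 1.
- pack3_center (a point): Battery pack 3, the same as pack 1.
- pack4_center (a point): Battery pack 4, the same as pack 1.
- pack1: The same pack (origin: centre of its underside).
- pack2: The same pack (origin: centre of its underside).
- pack3: The same pack (origin: centre of its underside).
- pack4: The same pack (origin: centre of its underside).
- tissue_box: Bystander: blue tissue box 120 x 235 x 85 mm; origin under its centre.
- pump_bottle: Bystander: clear pump bottle, 68 mm across, 200 mm high; origin under its centre.
- tea_jar: Bystander: red jar 84 mm across, 110 mm high; origin under its centre.
- tea_cup: Bystander: white tea mug 76 mm across, 80 mm high; origin under its centre.
Mind the look-alikes: they are no part of the job. What is shaped like the pack1 but blue or turquoise is not meant.

How it is judged:
By the outcome, as a careful person would: the job done as asked, in the order asked, and still so for the second after the job is handed in, with the robot touching nothing.
Of pack1, pack2, pack3, pack4 only 2 to 4 are there at a start; the rules pass over those that are not, and their reading is None.
At some moment in a run one of pack1, pack2, pack3, pack4 may be knocked a few centimetres aside while the robot is not near it.
It also fails if it takes over 210 s, if anything falls off the work surface, if the arm or the gripper's body presses on something with over 40 N, if the wrist force passes 120 N, or if a joint passes its speed limit or range.

## Working session

There is one attempt and no reset: what is moved stays moved. The work goes in short steps, Python scripts to look and compute and a tool call to move; the robot and the scene stay as the last step left them, time stands still between calls to the robot, and variables do not carry over. Pictures are saved under pics/ and viewed, and the job is handed in when it is done.

Besides the shell and the picture viewer there is one more tool, called after "Emit:" in YAML: its name, and indented under it one key for each argument. carry_out: Moves the arm, as the interface text tells. Its arguments: {"type":"object","properties":{"commands":{"type":"array","items":{"type":"array","items":{"type":"array","items":{"type":"number","minimum":-1,"maximum":1}}}},"newtons":{"type":"number"}},"required":["commands"]}

```bash
mkdir -p pics; ls; python3 - <<'E'
from bench import env
import cv2
s=env.sense()
for k,v in s.items(): print(k,v)
for n in ["scene","top","wrist"]:
    f=env.grab_frame(n)
    print(n,f['fovy'],f['cx'],f['cy'],f['eye'],f['orientation'],f['shot'])
    cv2.imwrite(f'pics/{n}0.png',f['image'][:,:,::-1])
E
```

```text
pics
clock 0.0
joints [-1.16077821e+00  1.16484463e-01  1.44227143e+00  1.70714723e-05
  1.58402031e+00 -3.77759628e-02]
qvel [ 0.00035229  0.00045825 -0.00037629 -0.00124275 -0.0004687  -0.00057571]
tau [-1.26782206e-04 -7.31986856e+01 -6.32494712e+01 -6.43415501e-05
  6.12445539e-03  3.36485655e-06]
tool_pos [ 0.29219203 -0.60826031  0.23055938]
tcp_rot [-5.83131667e-04  9.75039397e-01  2.22031131e-01 -1.01118887e-04]
wrist_force [-0.47256599 -0.14882289  0.15108202]
ft_torque [-0.02494851 -0.03296414  0.0232225 ]
width 0.9988405192186581
scene 47.24883126072498 320.70413630171043 245.03027102792467 [ 1.15838571 -0.80210082  1.03262093] [-0.32998954  0.85641186  0.37380361 -0.13392721] 1
top 50.723689979141355 324.07580813311085 237.6229363219764 [ 0.45445443 -0.17770066  1.47520786] [-0.02188648  0.70832922 -0.70459055  0.036645  ] 2
wrist 70.87399708440176 314.9604788247469 241.94811445377292 [ 0.3532328  -0.57958875  0.3740821 ] [ 0.11483751  0.83842939 -0.52783313 -0.07239264] 3
```

View pics/scene0.png

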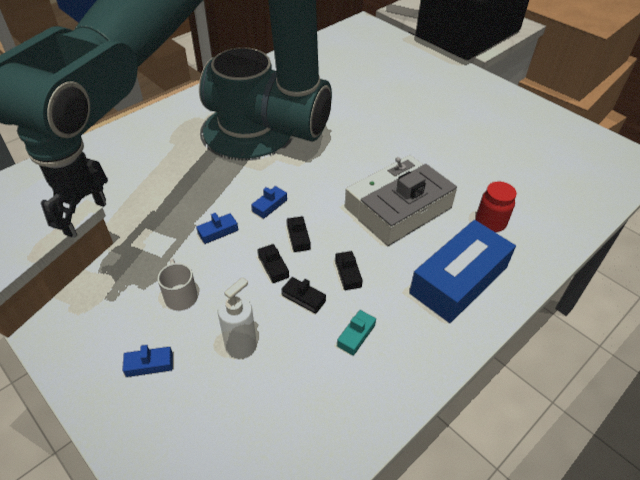

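View pics/top0.png

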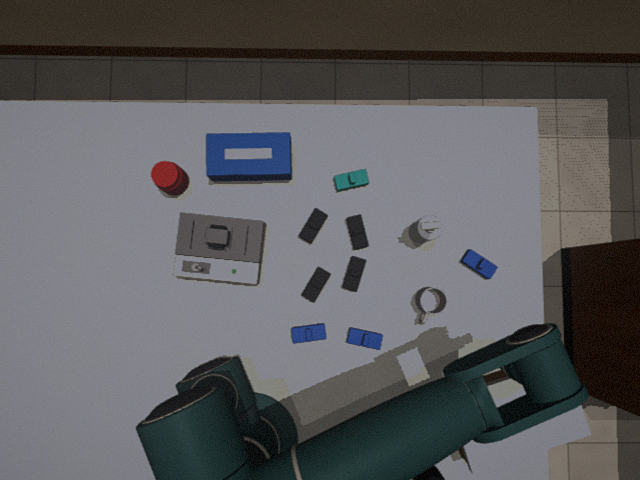

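View pics/wrist0.png

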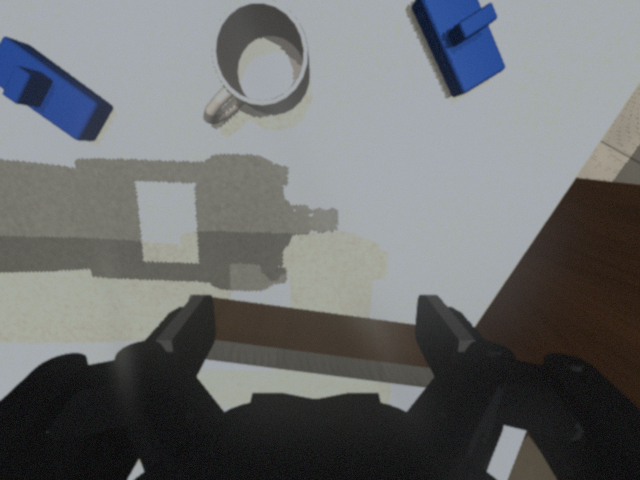

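The four black packs are at top-view pixels (313,225), (357,232), (354,274) and (316,284). The blue ones at (309,333), (365,338) and (479,264) and the turquoise one at (351,180) are look-alikes. The box is at (219,249), with the toggle at (197,267) on its left.

```bash
cat > h.py <<'E'
import numpy as np, cv2
from scipy.spatial.transform import Rotation as R
from bench import env
def rot(q): return R.from_quat([q[1],q[2],q[3],q[0]]).as_matrix()
def f_(p): return 240/np.tan(np.radians(p['fovy'])/2)
def ray(p,uv):
    f=f_(p); d=np.array([(uv[0]-p['cx'])/f,(uv[1]-p['cy'])/f,1.]); return np.array(p['eye']),rot(p['orientation'])@d
def on_z(p,uv,z):
    e,d=ray(p,uv); return e+d*(z-e[2])/d[2]
def proj(p,X):
    c=rot(p['orientation']).T@(np.array(X)-p['eye']); return np.array([p['cx']+f_(p)*c[0]/c[2],p['cy']+f_(p)*c[1]/c[2]])
def tri(obs):
    A=np.zeros((3,3));b=np.zeros(3)
    for p,uv in obs:
        e,d=ray(p,uv);d=d/np.linalg.norm(d);M=np.eye(3)-np.outer(d,d);A+=M;b+=M@e
    return np.linalg.solve(A,b)
def shot(n,fn=None):
    p=env.grab_frame(n)
    if fn: cv2.imwrite('pics/'+fn+'.png',p['image'][:,:,::-1])
    return p
def mask(p,kind):
    h=cv2.cvtColor(p['image'],cv2.COLOR_RGB2HSV); return h
E
python3 - <<'E'
from h import *
np.set_printoptions(precision=4,suppress=True)
s=shot('scene');t=shot('top')
Z={'power_box':0,'slot1':.008,'cover':.072,'cover_pinch':.106,'toggle_pivot':.072,'toggle_tip':.117,'pack1_center':.029,'tissue_box':0,'pump_bottle':0,'tea_jar':0,'tea_cup':0}
for n,z in Z.items():
  for p,nm in((t,'top'),(s,'scene')):
    for d in env.tip_of(p,n)[:9]:
        if d['conf']>.15: print(n,nm,np.round(d['location'],1),round(d['conf'],2),on_z(p,d['location'],z))
E
```

```text
power_box scene [406.9 214.8] 0.83 [0.5757 0.0849 0.    ]
slot1 top [311.2 223.7] 0.6 [ 0.6168 -0.1704  0.008 ]
slot1 top [251.3 241.7] 0.55 [0.5632 0.0028 0.008 ]
slot1 top [199.8 268.8] 0.34 [0.4841 0.1494 0.008 ]
slot1 top [312.7 221.9] 0.33 [ 0.6221 -0.1747  0.008 ]
slot1 scene [380.2 227.6] 0.77 [ 0.5643 -0.0087  0.008 ]
slot1 scene [426.4 197.9] 0.63 [0.5733 0.1669 0.008 ]
cover top [217.  237.7] 0.83 [0.569  0.0898 0.072 ]
cover scene [408.6 196.9] 0.96 [0.5768 0.0754 0.072 ]
cover_pinch top [215.7 238.1] 0.8 [0.5651 0.0868 0.106 ]
cover_pinch scene [414.  186.6] 0.81 [0.5819 0.0831 0.106 ]
toggle_pivot top [197.7 266.6] 0.96 [0.4888 0.141  0.072 ]
toggle_pivot scene [400.7 169. ] 0.85 [0.4909 0.1428 0.072 ]
toggle_pivot scene [274.8 258.6] 0.63 [ 0.5051 -0.3098  0.072 ]
toggle_pivot scene [403.5 215. ] 0.19 [0.6111 0.0162 0.072 ]
toggle_tip top [199.5 269.3] 0.44 [0.4805 0.1258 0.117 ]
toggle_tip scene [397.5 157.6] 0.4 [0.4863 0.1268 0.117 ]
pack1_center top [305.9 333. ] 0.94 [ 0.3043 -0.1576  0.029 ]
pack1_center top [360.5 338.3] 0.91 [ 0.2899 -0.3118  0.029 ]
pack1_cente
[... 496 characters left out ...]
k1_center scene [380.1 226.9] 0.3 [ 0.5747 -0.0234  0.029 ]
tissue_box top [254.1 158.9] 0.7 [ 0.809  -0.0005  0.    ]
tissue_box top [200.5 264. ] 0.4 [0.4981 0.1495 0.    ]
tissue_box scene [455.6 281.2] 0.78 [0.8018 0.0008 0.    ]
pump_bottle top [421.1 232.9] 0.94 [ 0.5927 -0.4934  0.    ]
pump_bottle scene [238.1 350.4] 0.65 [ 0.601  -0.4972  0.    ]
tea_jar top [177.  183.4] 0.91 [0.7339 0.2238 0.    ]
tea_jar scene [488.4 221.1] 0.79 [0.7365 0.2271 0.    ]
tea_jar scene [382.6 228.8] 0.48 [ 0.5668 -0.0011  0.    ]
tea_cup top [427.2 301.1] 0.78 [ 0.3937 -0.5089  0.    ]
tea_cup scene [180.1 294.9] 0.62 [ 0.3929 -0.5059  0.    ]
tea_cup scene [300.3 237.7] 0.2 [ 0.4464 -0.1799  0.    ]
```

```bash
python3 - <<'E'
from h import *
t=cv2.imread('pics/top0.png')
cv2.imwrite('pics/top0a.png',cv2.resize(t[190:310,150:390],None,fx=3.3,fy=3.3,interpolation=cv2.INTER_CUBIC))
t=cv2.imread('pics/scene0.png')
cv2.imwrite('pics/scene0a.png',cv2.resize(t[140:330,240:470],None,fx=3.1,fy=3.1,interpolation=cv2.INTER_CUBIC))
E
```

```text
(no output)
```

View pics/top0a.png

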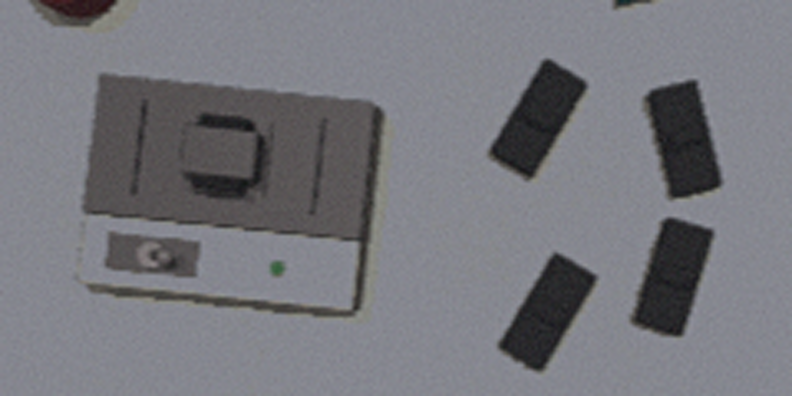

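View pics/scene0a.png

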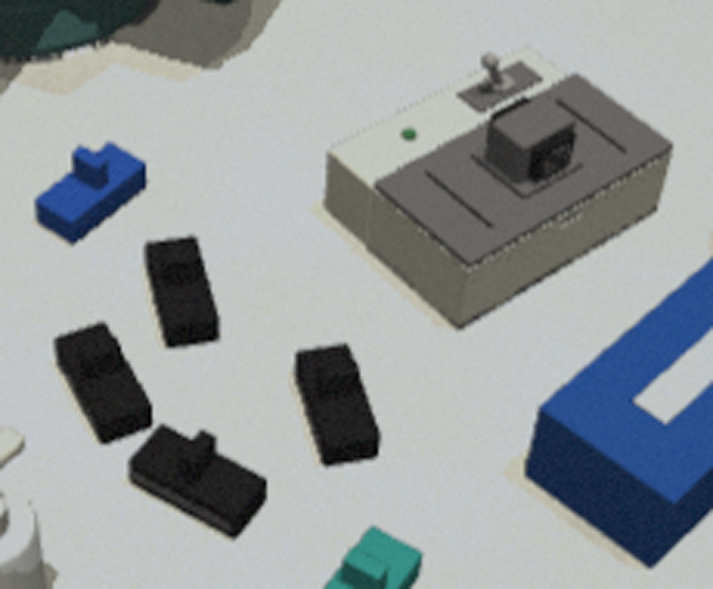

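```bash
cat >> h.py <<'E'
def fitrect(p,corners,z,L,W):
    """corners px in order: +x+y, +x-y, -x-y, -x+y  -> center,yaw"""
    P=np.array([on_z(p,c,z)[:2] for c in corners])
    M=np.array([[L/2,W/2],[L/2,-W/2],[-L/2,-W/2],[-L/2,W/2]])
    c=P.mean(0);Q=P-c;H=(M.T@Q);a=np.arctan2(H[0,1]-H[1,0],H[0,0]+H[1,1])
    r=np.array([[np.cos(a),-np.sin(a)],[np.sin(a),np.cos(a)]])
    return c,a,(Q-M@r.T)
E
python3 - <<'E'
from h import *
np.set_printoptions(precision=4,suppress=True)
s=shot('scene');t=shot('top')
C=np.array([(100,75),(380,103),(358,240),(85,212)])/3.3+[150,190]
print(fitrect(t,C,.080,.116,.232))
C=np.array([(672,146),(470,262),(377,185),(574,75)])/3.1+[240,140]
print(fitrect(s,C,.080,.116,.232))
# packs: threshold dark in top
g=t['image'].astype(int); m=((g.max(2)<75)).astype(np.uint8); m[:200]=0;m[305:]=0;m[:,:290]=0;m[:,390:]=0
n,l,st,ce=cv2.connectedComponentsWithStats(m)
for i in range(1,n):
  if st[i][4]>150:
    print(st[i],ce[i]); c,sz,a=cv2.minAreaRect(np.argwhere(l==i)[:,::-1].astype(np.float32)); print(c,sz,a)
E
```

```text
(array([0.5685, 0.0801]), np.float64(-0.09870893905111505), array([[-0.0008,  0.0008],
       [ 0.0001, -0.0023],
       [ 0.0007,  0.0029],
       [-0.0001, -0.0014]]))
(array([0.5738, 0.0809]), np.float64(-0.09246868493236284), array([[-0.0009, -0.0022],
       [-0.0032,  0.0034],
       [ 0.0033,  0.0015],
       [ 0.0009, -0.0028]]))
[299 208  28  36 504] [312.5218 225.6567]
(312.6029357910156, 225.6617431640625) (15.091875076293945, 33.785221099853516) 30.963754653930664
[346 215  22  35 520] [356.7904 231.9827]
(356.7647399902344, 232.05885314941406) (33.46991729736328, 15.522278785705566) 75.96376037597656
[342 256  24  36 522] [353.3487 273.5824]
(353.2500305175781, 273.75) (15.495161056518555, 34.1525993347168) 18.434947967529297
[301 267  29  35 505] [315.5168 284.2178]
(315.441162109375, 284.26470947265625) (15.091875076293945, 33.61372375488281) 30.963754653930664
```

```bash
cat >> h.py <<'E'
def pose():
    s=env.sense(); return np.array(s['tool_pos']),rot(s['tcp_rot']),s
def down(yaw):  # tool x at world angle yaw (rad), z down
    c,s_=np.cos(yaw),np.sin(yaw); return np.array([[c,s_,0],[s_,-c,0],[0,0,-1.]])
def plan(tgt,yaw=None,p0=None,R0=None):
    p,Rm,s=pose()
    if p0 is not None:p=np.array(p0)
    if R0 is not None:Rm=R0
    d=Rm.T@(np.array(tgt)-p)/.2
    rv=np.zeros(3) if yaw is None else R.from_matrix(Rm.T@down(yaw)).as_rotvec()/(np.pi/2)
    print('now',np.round(p,4),'yaw',round(np.degrees(np.arctan2(Rm[1,0],Rm[0,0])),2),'tool z',np.round(Rm[:,2],4),'w',round(s['width'],3),'F',np.round(s['wrist_force'],1),'t',round(s['clock'],2))
    print('d',np.round(d,4),'rv',np.round(rv,4)); return d,rv
E
python3 - <<'E'
from h import *
plan([.571,.081,.30],np.radians(84.5))
E
```

```text
now [ 0.2922 -0.6085  0.2313] yaw 25.65 tool z [-0. -0. -1.] w 0.998 F [-0.7 -0.1 -0.5] t 1.45
d [ 2.7489 -2.504  -0.3435] rv [-0.      0.     -0.6538]
```

Emit:
carry_out:
  commands:
    - [[0.92,-0.83,-0.34,0,0,0,-1],[0.92,-0.83,-0.34,0,0,0,-1],[0.92,-0.83,-0.34,0,0,0,-1],[0.92,-0.83,-0.34,0,0,0,-1],[0.92,-0.83,-0.34,0,0,0,-1]]

```text
clock: 2.08
tool_pos: [0.3875, -0.3767, 0.3014]
tcp_rot: [0.001, 0.975, 0.224, 0.001]
wrist_force: [-0.3, -1.2, -0.5]
width: 0.999
```

Emit:
carry_out:
  commands:
    - [[0.92,-0.83,0,0,0,-0.2,-1],[0.92,-0.83,0,0,0,-0.2,-1],[0.92,-0.83,0,0,0,-0.2,-1],[0.92,-0.83,0,0,0,-0.2,-1],[0.92,-0.83,0,0,0,-0.2,-1]]

```text
clock: 2.7
tool_pos: [0.4812, -0.1472, 0.299]
tcp_rot: [-0.0, 0.927, 0.374, -0.0]
wrist_force: [-0.2, -0.2, -0.2]
width: 0.997
```

```bash
python3 - <<'E'
from h import *
plan([.571,.081,.28],np.radians(84.5))
E
```

```text
now [ 0.4812 -0.1472  0.299 ] yaw 43.91 tool z [-2.e-04  4.e-04 -1.e+00] w 0.997 F [-0.2 -0.2 -0.2] t 2.7
d [ 1.1147 -0.511   0.0955] rv [-2.00e-04 -2.00e-04 -4.51e-01]
```

Emit:
carry_out:
  commands:
    - [[0.98,-0.45,0.1,0,0,-0.45,-1],[0.98,-0.45,0.1,0,0,-0.45,-1],[0.98,-0.45,0.1,0,0,-0.45,-1],[0.98,-0.45,0.1,0,0,-0.45,-1],[0.98,-0.45,0.1,0,0,-0.45,-1],[0.98,-0.45,0.1,0,0,-0.45,-1],[0.98,-0.45,0.1,0,0,-0.45,-1]]

```text
clock: 3.58
tool_pos: [0.5598, 0.0492, 0.2795]
tcp_rot: [0.0, 0.743, 0.669, 0.0]
wrist_force: [0.6, 0.3, -0.1]
width: 1.004
```

```bash
python3 - <<'E'
from h import *
np.set_printoptions(precision=4,suppress=True)
plan([.571,.081,.28],np.radians(84.5))
w=shot('wrist','w1')
for n,z in (('cover',.072),('cover_pinch',.106),('toggle_pivot',.072),('toggle_tip',.117)):
  for d in env.tip_of(w,n)[:3]: print(n,d,on_z(w,d['location'],z))
E
```

```text
now [0.5598 0.0492 0.2795] yaw 84.0 tool z [ 0.0004 -0.0002 -1.    ] w 1.004 F [ 0.6  0.3 -0.1] t 3.58
d [ 0.1639  0.0389 -0.0024] rv [ 0.0002  0.0001 -0.0056]
cover {'location': [320.8, 182.1], 'conf': 0.93} [0.5691 0.0815 0.072 ]
toggle_pivot {'location': [229.1, 124.8], 'conf': 0.58} [0.4849 0.1466 0.072 ]
toggle_pivot {'location': [322.7, 181.6], 'conf': 0.55} [0.5711 0.0818 0.072 ]
toggle_tip {'location': [220.1, 146.6], 'conf': 0.64} [0.4844 0.1257 0.117 ]
```

View pics/w1.png

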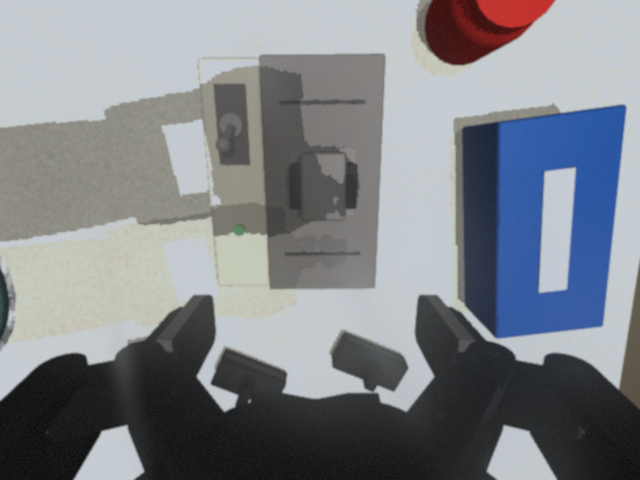

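The cover fills (259..385, 55..288), with its buttons at (294,186) and (351,186). The toggle at (229,130) leans down in the picture, towards box -y, so it's off.

```bash
python3 - <<'E'
from h import *
np.set_printoptions(precision=4,suppress=True)
w=shot('wrist')
i=w['image']
cv2.imwrite('pics/w1a.png',cv2.resize(i[40:300,190:400,::-1],None,fx=2.2,fy=2.2,interpolation=cv2.INTER_CUBIC))
c,a,r=fitrect(w,[(385,55),(376,288),(270.5,288),(259.5,55)],.080,.116,.232);print(c,np.degrees(a),r)
for X in [(.0,0,.126)]:
  pass
c_,s_=np.cos(a),np.sin(a)
def W(x,y,z): return [c[0]+c_*x-s_*y,c[1]+s_*x+c_*y,z]
for x,y in((20,30),(20,-30),(-20,-30),(-20,30)): print('block',proj(w,W(x/1e3,y/1e3,.126)))
E
```

```text
[0.571 0.083] -5.452538661422344 [[-0.001  -0.0014]
 [ 0.0002  0.0005]
 [ 0.0005  0.0015]
 [ 0.0003 -0.0006]]
block [347.4622 151.6234]
block [346.2935 220.7514]
block [301.7778 221.1235]
block [300.4376 152.0357]
```

View pics/w1a.png

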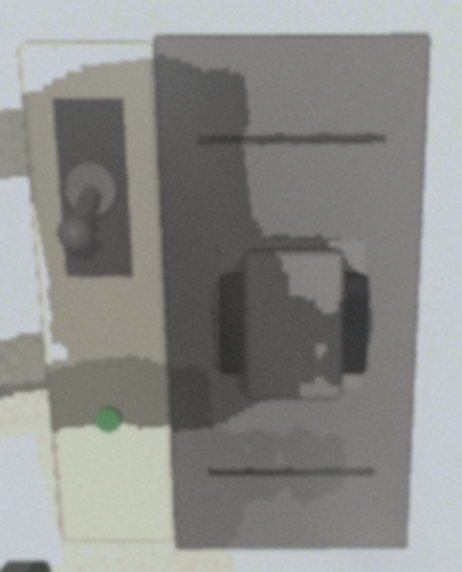

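```bash
python3 - <<'E'
from h import *
plan([.571,.0825,.088],np.radians(84.55))
E
```

```text
now [0.5599 0.0503 0.2794] yaw 84.12 tool z [ 2.e-04 -0.e+00 -1.e+00] w 1.0 F [ 0.5  0.6 -0.6] t 3.88
d [0.1661 0.0387 0.9571] rv [ 0.0001 -0.     -0.0048]
```

Emit:
carry_out:
  commands:
    - [[0.165,0.039,0.2,0,0,-0.005,-1],[0.165,0.039,0.4,0,0,-0.005,-1],[0.165,0.039,0.5,0,0,-0.005,-1],[0.165,0.039,0.5,0,0,-0.005,-1]]

```text
clock: 4.38
tool_pos: [0.5707, 0.0824, 0.1787]
tcp_rot: [-0.0, 0.74, 0.673, -0.001]
wrist_force: [1.2, -0.7, -0.5]
width: 1.0
```

```bash
python3 - <<'E'
from h import *
np.set_printoptions(precision=4,suppress=True)
plan([.571,.0825,.088],np.radians(84.55))
w=shot('wrist','w2')
E
```

```text
now [0.5707 0.0824 0.1787] yaw 84.59 tool z [-0.0016 -0.0002 -1.    ] w 1.0 F [ 1.2 -0.7 -0.5] t 4.38
d [0.0011 0.0024 0.4533] rv [-0.001   0.0002  0.0005]
```

View pics/w2.png

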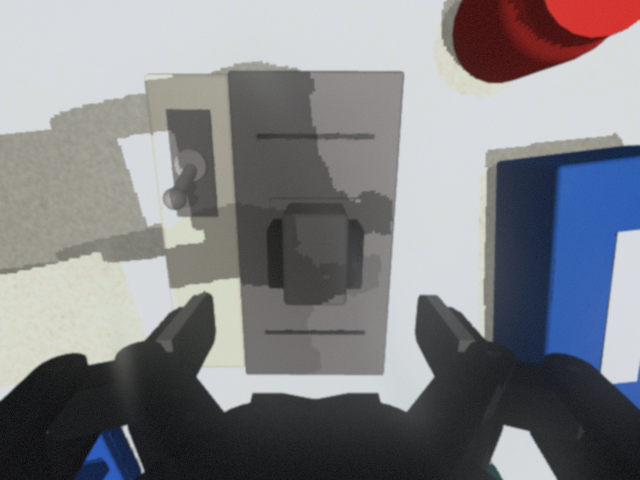

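The block sits centred between the fingers: fingertips at x 213 and 418, buttons at 268 and 364. Going down to pinch.

Emit:
carry_out:
  commands:
    - [[0,0.002,0.25,0,0,0,-1],[0,0.002,0.4,0,0,0,-1],[0,0.002,0.453,0,0,0,-1],[0,0.002,0.453,0,0,0,-1],[0,0.002,0.453,0,0,0,-1]]

```text
clock: 5.05
tool_pos: [0.5723, 0.0826, 0.0907]
tcp_rot: [0.001, 0.74, 0.673, 0.001]
wrist_force: [-0.7, 0.7, -0.4]
width: 1.002
```

Emit:
carry_out:
  commands:
    - [[0,0,0,0,0,0,1],[0,0,0,0,0,0,1],[0,0,0,0,0,0,1],[0,0,0,0,0,0,1],[0,0,0,0,0,0,1],[0,0,0,0,0,0,1],[0,0,0,0,0,0,1],[0,0,0,0,0,0,1]]
  newtons: 50

```text
clock: 6.05
tool_pos: [0.5717, 0.0827, 0.0908]
tcp_rot: [0.0, 0.74, 0.673, 0.001]
wrist_force: [-9.5, 0.1, 18.1]
width: 0.485
```

```bash
python3 - <<'E'
from h import *
plan([.571,.0825,.088],np.radians(84.55))
w=shot('wrist','w3');s=shot('scene')
cv2.imwrite('pics/s3.png',cv2.resize(s['image'][130:270,320:490,::-1],None,fx=4,fy=4))
E
```

```text
now [0.5717 0.0827 0.0908] yaw 84.61 tool z [ 1.3e-03  3.0e-04 -1.0e+00] w 0.485 F [-9.5  0.1 18.1] t 6.05
d [-0.0014 -0.0036  0.0141] rv [ 0.0008 -0.0003  0.0007]
```

View pics/w3.png

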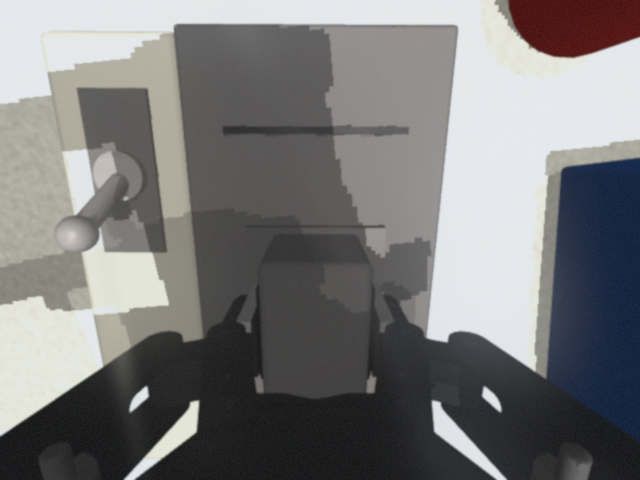

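View pics/s3.png

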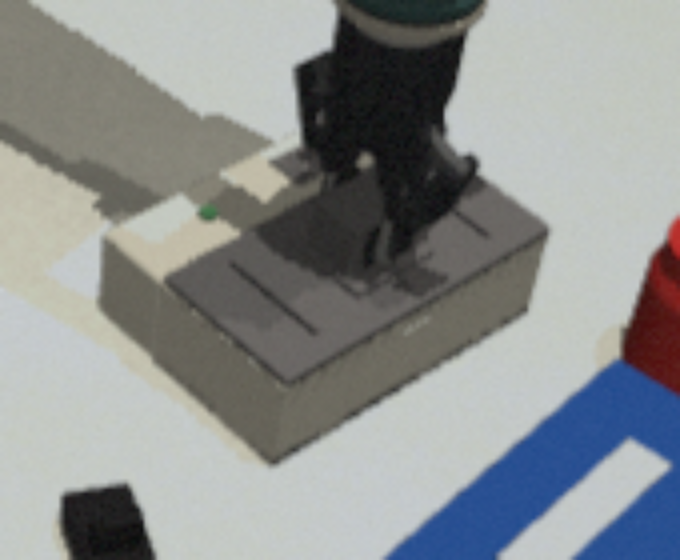

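Opening is 41 mm, so both buttons should be fully in. I'll lift a little and check.

Emit:
carry_out:
  commands:
    - [[0,0,-0.03,0,0,0,1],[0,0,-0.08,0,0,0,1],[0,0,-0.14,0,0,0,1],[0,0,-0.2,0,0,0,1],[0,0,-0.2,0,0,0,1]]

```text
clock: 6.78
tool_pos: [0.5719, 0.0826, 0.1301]
tcp_rot: [0.001, 0.74, 0.673, 0.001]
wrist_force: [-0.5, -0.3, -4.1]
width: 0.473
```

```bash
python3 - <<'E'
from h import *
plan([.571,.0825,.30],np.radians(84.55))
s=shot('scene')
cv2.imwrite('pics/s4.png',cv2.resize(s['image'][130:270,320:490,::-1],None,fx=4,fy=4))
E
```

```text
now [0.5719 0.0826 0.1301] yaw 84.61 tool z [ 1.9e-03  2.0e-04 -1.0e+00] w 0.473 F [-0.5 -0.3 -4.1] t 6.78
d [-6.000e-04 -3.000e-03 -8.496e-01] rv [ 0.0012 -0.0002  0.0006]
```

View pics/s4.png

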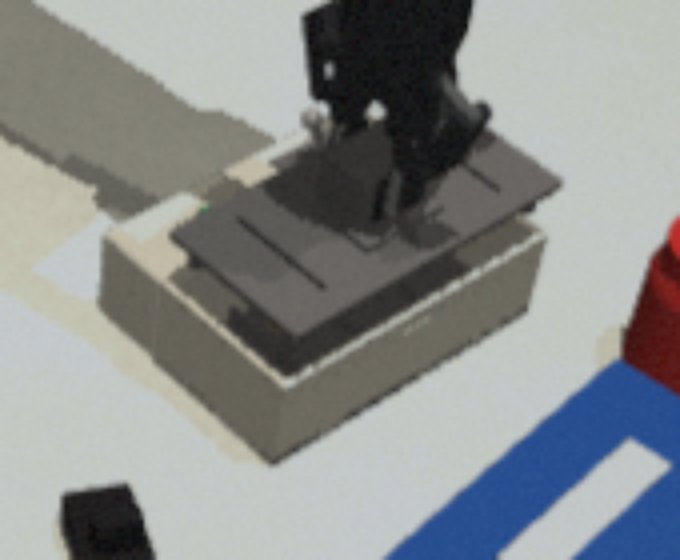

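The cover is free: all four edges are clear of the rim, and its weight shows in the wrist force. I'll put it down on the left at about (0.47, 0.42).

Emit:
carry_out:
  commands:
    - [[0,0,-0.3,0,0,0,1],[0.1,0,-0.5,0,0,0,1],[0.4,-0.1,-0.5,0,0,0,1],[0.7,-0.2,-0.5,0,0,0,1],[0.9,-0.3,-0.5,0,0,0,1],[0.9,-0.3,-0.5,0,0,0,1]]

```text
clock: 7.58
tool_pos: [0.5273, 0.2699, 0.228]
tcp_rot: [-0.0, 0.738, 0.674, -0.0]
wrist_force: [-0.6, -1.8, -3.0]
width: 0.472
```

```bash
python3 - <<'E'
from h import *
plan([.47,.42,.044],np.radians(84.55))
t=shot('top','t4')
E
```

```text
now [0.5273 0.2699 0.228 ] yaw 84.81 tool z [-0.0011 -0.     -1.    ] w 0.472 F [-0.6 -1.8 -3. ] t 7.58
d [ 0.7216 -0.3524  0.9202] rv [-0.0007  0.0001  0.0028]
```

View pics/t4.png

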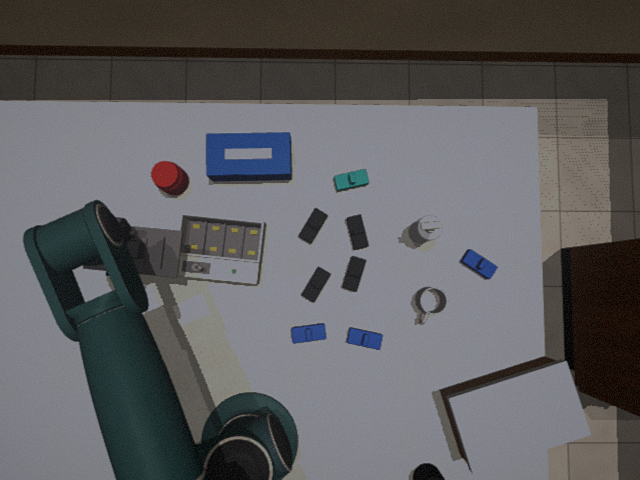

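Emit:
carry_out:
  commands:
    - [[0.3,-0.15,0,0,0,0,1],[0.6,-0.3,0.1,0,0,0,1],[0.72,-0.35,0.35,0,0,0,1],[0.72,-0.35,0.6,0,0,0,1],[0.72,-0.35,0.8,0,0,0,1],[0.72,-0.35,0.88,0,0,0,1],[0.72,-0.35,0.9,0,0,0,1],[0.72,-0.35,0.9,0,0,0,1]]

```text
clock: 8.62
tool_pos: [0.4733, 0.4175, 0.0502]
tcp_rot: [0.0, 0.74, 0.673, 0.001]
wrist_force: [-0.0, 0.2, -2.7]
width: 0.473
```

```bash
python3 - <<'E'
from h import *
plan([.47,.42,.042],np.radians(84.55))
E
```

```text
now [0.4733 0.4175 0.0502] yaw 84.58 tool z [ 0.0014  0.0011 -1.    ] w 0.473 F [-0.   0.2 -2.7] t 8.62
d [ 0.0109 -0.0176  0.0412] rv [ 0.0008 -0.0008  0.0003]
```

Emit:
carry_out:
  commands:
    - [[0,0,0.015,0,0,0,1],[0,0,0.03,0,0,0,1],[0,0,0.042,0,0,0,1],[0,0,0.05,0,0,0,1],[0,0,0.05,0,0,0,1]]

```text
clock: 9.25
tool_pos: [0.4727, 0.4176, 0.0407]
tcp_rot: [0.0, 0.74, 0.673, 0.001]
wrist_force: [-6.9, -5.5, 16.8]
width: 0.476
```

On the counter. Opening, then up.

Emit:
carry_out:
  commands:
    - [[0,0,0.046,0,0,0,-1],[0,0,0.04,0,0,0,-1],[0,0,0.04,0,0,0,-1],[0,0,0.04,0,0,0,-1],[0,0,0.04,0,0,0,-1],[0,0,0.04,0,0,0,-1]]

```text
clock: 10.0
tool_pos: [0.4725, 0.4174, 0.0308]
tcp_rot: [0.0, 0.74, 0.673, 0.0]
wrist_force: [-0.4, -0.3, 0.3]
width: 0.996
```

Emit:
carry_out:
  commands:
    - [[0,0,-0.2,0,0,0,-1],[0,0,-0.5,0,0,0,-1],[-0.1,0,-0.8,0,0,0,-1],[-0.4,0,-0.95,0,0,0,-1],[-0.4,0,-0.95,0,0,0,-1]]

```text
clock: 10.62
tool_pos: [0.4654, 0.336, 0.2239]
tcp_rot: [0.001, 0.74, 0.672, 0.002]
wrist_force: [0.2, 0.3, -0.1]
width: 1.0
```

```bash
python3 - <<'E'
from h import *
plan([.47,.42,.24],np.radians(84.55))
w=shot('wrist','w5')
E
```

```text
now [0.4654 0.336  0.2239] yaw 84.51 tool z [ 0.0039  0.0022 -1.    ] w 1.0 F [ 0.2  0.3 -0.1] t 10.62
d [ 0.4205 -0.0169 -0.0793] rv [ 0.0024 -0.0016 -0.0005]
```

View pics/w5.png

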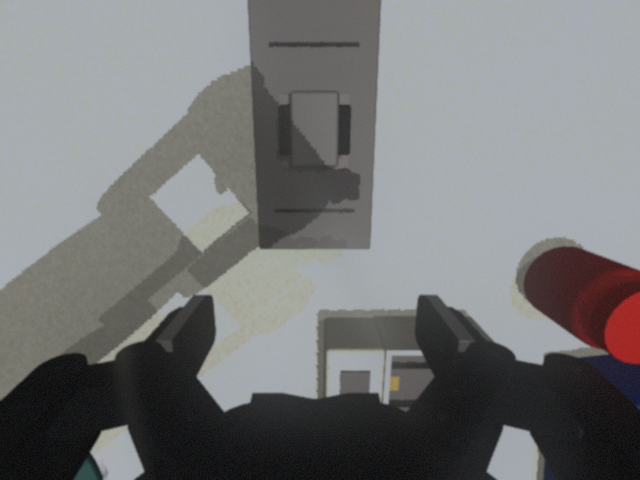

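The cover stands upright at (250..380, 0..248) with both buttons out, clear of the box. Next I'll measure the packs from a fresh top picture.

```bash
cat >> h.py <<'E'
def packs(t,box=(290,200,390,305)):
    g=t['image'].astype(int); m=((g.max(2)<75)).astype(np.uint8); k=np.zeros_like(m);k[box[1]:box[3],box[0]:box[2]]=1;m*=k
    n,l,st,ce=cv2.connectedComponentsWithStats(m);out=[]
    for i in range(1,n):
        if st[i][4]<150: continue
        c,sz,a=cv2.minAreaRect(np.argwhere(l==i)[:,::-1].astype(np.float32))
        a=np.radians(a if sz[0]>sz[1] else a+90); v=np.array([np.cos(a),np.sin(a)])*15
        M=cv2.moments((l==i).astype(np.uint8));c=np.array([M['m10']/M['m00'],M['m01']/M['m00']])
        th=.5*np.arctan2(2*M['mu11'],M['mu20']-M['mu02']);v=np.array([np.cos(th),np.sin(th)])*15
        P=on_z(t,c,.018);d=(on_z(t,c+v,.018)-on_z(t,c-v,.018))[:2];ang=np.degrees(np.arctan2(d[1],d[0]))
        if ang>90:ang-=180
        if ang<-90:ang+=180
        out.append((P[:2],ang,c,st[i][4])); print('pack',np.round(P[:2],4),'len dir',round(ang,1),'px',np.round(c,1),'area',st[i][4])
    return out
E
python3 - <<'E'
from h import *
t=shot('top','t5');packs(t)
E
```

```text
pack [ 0.61   -0.1744] len dir -30.0 px [312.6 225.7] area 512
pack [ 0.5924 -0.3024] len dir 13.6 px [356.7 232. ] area 524
pack [ 0.4724 -0.2928] len dir -17.4 px [353.4 273.5] area 530
pack [ 0.4411 -0.1837] len dir -31.0 px [315.5 284.3] area 508
```

View pics/t5.png

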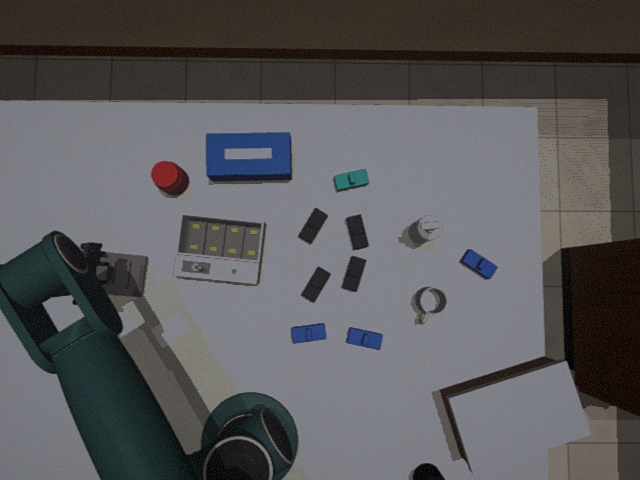

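Emit:
carry_out:
  commands:
    - [[-0.3,0.1,0,0,0,0,-1],[-0.6,0.2,0,0,0,0,-1],[-0.95,0.3,0,0,0,0,-1],[-0.95,0.3,0,0,0,0,-1]]

```text
clock: 11.22
tool_pos: [0.5073, 0.1408, 0.2194]
tcp_rot: [-0.0, 0.74, 0.672, -0.001]
wrist_force: [-0.5, 1.1, -0.8]
width: 1.002
```

Emit:
carry_out:
  commands:
    - [[-0.3,0.1,0,0,0,0,-1],[-0.6,0.2,0,0,0,0,-1],[-0.95,0.3,0,0,0,0,-1],[-0.95,0.3,0,0,0,0,-1]]

```text
clock: 11.72
tool_pos: [0.5493, -0.0538, 0.2192]
tcp_rot: [-0.001, 0.74, 0.672, -0.001]
wrist_force: [0.1, 0.7, -0.5]
width: 0.998
```

```bash
python3 - <<'E'
from h import *
plan([.59,-.209,.21],np.radians(60))
E
```

```text
now [ 0.5493 -0.0538  0.2192] yaw 84.48 tool z [-2.1e-03  2.0e-04 -1.0e+00] w 0.998 F [ 0.1  0.7 -0.5] t 11.72
d [-0.7529  0.2775  0.0455] rv [-0.0013  0.0003  0.272 ]
```

Emit:
carry_out:
  commands:
    - [[-0.3,0.1,0.02,0,0,0.1,-1],[-0.6,0.2,0.04,0,0,0.2,-1],[-0.74,0.26,0.04,0,0,0.27,-1],[-0.74,0.26,0.04,0,0,0.27,-1],[-0.74,0.26,0.04,0,0,0.27,-1]]

```text
clock: 12.35
tool_pos: [0.5869, -0.2026, 0.2119]
tcp_rot: [-0.001, 0.864, 0.503, -0.0]
wrist_force: [0.3, 0.1, -0.5]
width: 1.0
```

```bash
python3 - <<'E'
from h import *
plan([.59,-.209,.21],np.radians(60))
w=shot('wrist','w6')
for d in env.tip_of(w,'pack1_center')[:4]: print(d,on_z(w,d['location'],.029))
E
```

```text
now [ 0.5869 -0.2026  0.2119] yaw 60.45 tool z [-1.e-03  8.e-04 -1.e+00] w 1.0 F [ 0.3  0.1 -0.5] t 12.35
d [-0.0203  0.0292  0.0097] rv [-0.0008 -0.0002  0.0049]
{'location': [68.3, 318.9], 'conf': 0.93} [ 0.30219938 -0.16715651  0.029     ]
{'location': [497.8, 215.6], 'conf': 0.74} [ 0.74454228 -0.28870141  0.029     ]
{'location': [267.2, 342.2], 'conf': 0.64} [ 0.47309919 -0.29670366  0.029     ]
```

View pics/w6.png

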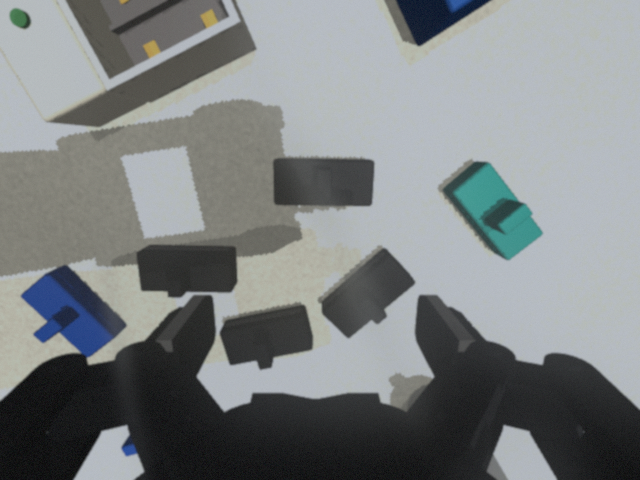

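The wrist view shows four black packs. The one I want (A) is at (324,182); the others are at (187,268), (267,333) and (368,293). Turquoise (495,210) and blue (73,310) are excluded by colour. Enlarging A.

```bash
python3 - <<'E'
from h import *
i=cv2.imread('pics/w6.png')[140:220,260:390]
i=cv2.convertScaleAbs(i,alpha=2.2)
cv2.imwrite('pics/w6a.png',cv2.resize(i,None,fx=6,fy=6,interpolation=cv2.INTER_CUBIC))
E
```

```text
(no output)
```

View pics/w6a.png

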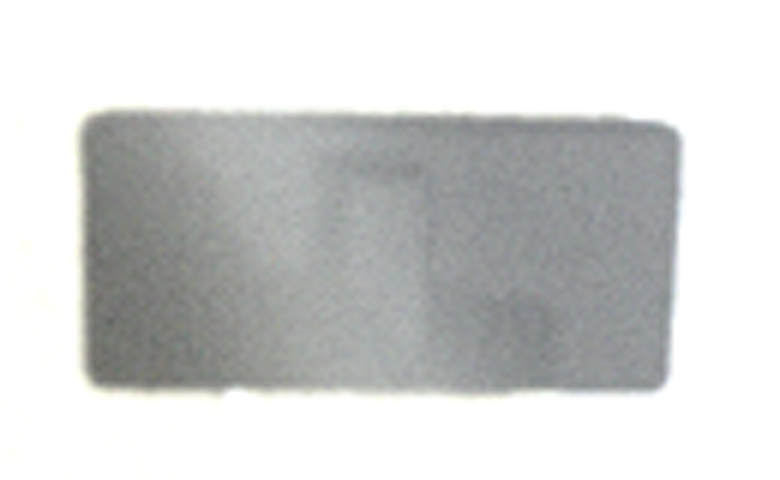

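```bash
cat >> h.py <<'E'
def wristpack(w,guess,rad=75,thr=95,fn=None):
    """dark blob near px guess -> fit top face by projecting model"""
    from scipy.optimize import least_squares
    g=cv2.GaussianBlur(w['image'],(3,3),0).astype(int);m=(g.max(2)<thr).astype(np.uint8)
    n,l,st,ce=cv2.connectedComponentsWithStats(m)
    i=l[int(guess[1]),int(guess[0])]; b=(l==i).astype(np.uint8)
    print('blob',st[i])
    cn=max(cv2.findContours(b,cv2.RETR_EXTERNAL,cv2.CHAIN_APPROX_NONE)[0],key=len)[:,0].astype(np.float32)
    def hull(q):
        c,s=np.cos(q[2]),np.sin(q[2]);P=[]
        for z,L,W_ in((0,.048,.022),(.030,.048,.022),(.030,.007,.015),(.058,.007,.015)):
            for a in(-1,1):
                for e in(-1,1): P.append(proj(w,[q[0]+c*a*L-s*e*W_,q[1]+s*a*L+c*e*W_,z]))
        return cv2.convexHull(np.array(P,np.float32))
    def hull2(q,pts):
        c,s=np.cos(q[2]),np.sin(q[2]);hs=[]
        for lv in(((0,.048,.022),(.030,.048,.022)),((.030,.007,.015),(.058,.007,.015))):
            P=[proj(w,[q[0]+c*a*L-s*e*W_,q[1]+s*a*L+c*e*W_,z]) for z,L,W_ in lv for a in(-1,1) for e in(-1,1)]
            hs.append(cv2.convexHull(np.array(P,np.float32)))
        return np.array([max(cv2.pointPolygonTest(h,(float(x),float(y)),True) for h in hs) for x,y in pts])
    P=on_z(w,ce[i],.02); 
    best=None
    M=cv2.moments(b);th=.5*np.arctan2(2*M['mu11'],M['mu20']-M['mu02']);v=np.array([np.cos(th),np.sin(th)])*20
    d=(on_z(w,ce[i]+v,.02)-on_z(w,ce[i]-v,.02))[:2]
    q0=[P[0],P[1],np.arctan2(d[1],d[0])]
    r=least_squares(lambda q:hull2(q,cn+0.0),q0,diff_step=1e-3,x_scale=[.01,.01,.1],loss='soft_l1')
    a=np.degrees(r.x[2]);a=(a+90)%180-90
    res=hull2(r.x,cn); print('fit',np.round(r.x[:2],4),'len dir',round(a,2),'rms px',round(float(np.sqrt((res**2).mean())),2),'mean',round(float(res.mean()),2))
    return r.x[0],r.x[1],a
E
python3 - <<'E'
from h import *
np.set_printoptions(precision=4,suppress=True)
w=shot('wrist')
c,a,r=fitrect(w,[(373.5,160.7),(371.3,205),(274.3,204.7),(273.7,158.7)],.030,.096,.044);print(c,np.degrees(a),r)
x,y,a=wristpack(w,(324,182))
plan([x,y,.10],np.radians(a+90))
E
```

```text
[ 0.611 -0.176] -30.24761071864126 [[-0.0014 -0.0003]
 [-0.0002  0.0013]
 [ 0.0008 -0.0002]
 [ 0.0008 -0.0008]]
blob [ 273  158  100   47 4508]
fit [ 0.6106 -0.1755] len dir -30.11 rms px 1.38 mean 1.34
now [ 0.5867 -0.2027  0.2127] yaw 60.43 tool z [ 0.0001  0.0002 -1.    ] w 1.0 F [-0.7  2.  -0.4] t 12.5
d [0.1774 0.0369 0.5635] rv [-0.     -0.0001  0.006 ]
```

Emit:
carry_out:
  commands:
    - [[0.1,0.02,0.2,0,0,0.006,-1],[0.176,0.037,0.5,0,0,0.006,-1],[0.176,0.037,0.7,0,0,0.006,-1],[0.176,0.037,0.85,0,0,0.006,-1],[0.176,0.037,0.89,0,0,0.006,-1],[0.176,0.037,0.89,0,0,0.006,-1],[0.176,0.037,0.89,0,0,0.006,-1]]

```text
clock: 13.38
tool_pos: [0.6111, -0.1773, 0.0365]
tcp_rot: [0.001, 0.867, 0.498, 0.001]
wrist_force: [0.2, -0.5, -0.3]
width: 1.002
```

```bash
python3 - <<'E'
from h import *
plan([.6107,-.1757,.034],np.radians(59.9))
w=shot('wrist','w7')
E
```

```text
now [ 0.6111 -0.1773  0.0365] yaw 59.78 tool z [ 2.1e-03 -7.0e-04 -1.0e+00] w 1.002 F [ 0.2 -0.5 -0.3] t 13.38
d [ 0.0059 -0.0059  0.0123] rv [ 0.0014 -0.0003 -0.0013]
```

View pics/w7.png

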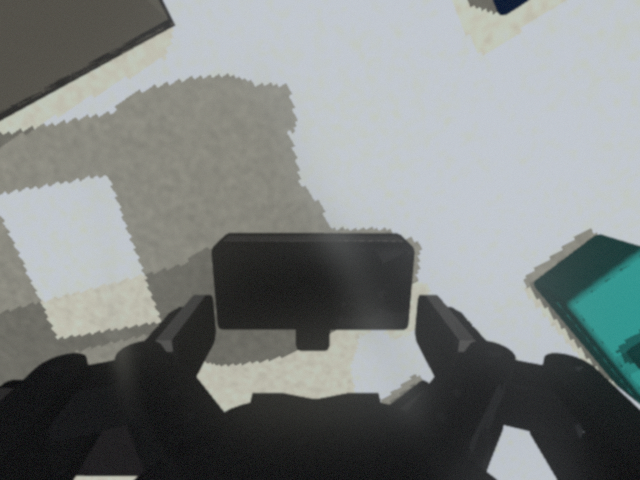

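The fin at (313,340) is centred between the fingers. Close and lift.

Emit:
carry_out:
  commands:
    - [[0.006,-0.004,0.006,0,0,0,1],[0.006,-0.004,0.006,0,0,0,1],[0.006,-0.004,0.006,0,0,0,1],[0.006,-0.004,0.006,0,0,0,1],[0.006,-0.004,0.006,0,0,0,1],[0.006,-0.004,0.006,0,0,0,1],[0.006,-0.004,0.006,0,0,0,1],[0.006,-0.004,0.006,0,0,0,1]]
  newtons: 50

```text
clock: 14.42
tool_pos: [0.6104, -0.1758, 0.0337]
tcp_rot: [0.0, 0.867, 0.498, 0.0]
wrist_force: [0.9, -1.7, 3.5]
width: 0.154
```

```bash
python3 - <<'E'
from h import *
plan([.6107,-.1757,.034],np.radians(59.9))
E
```

```text
now [ 0.6104 -0.1758  0.0337] yaw 59.77 tool z [ 3.e-04 -1.e-04 -1.e+00] w 0.154 F [ 0.9 -1.7  3.5] t 14.43
d [ 0.0012  0.0008 -0.0017] rv [ 0.0002 -0.     -0.0015]
```

Emit:
carry_out:
  commands:
    - [[0,0,-0.1,0,0,0,1],[0,0,-0.3,0,0,0,1],[0,0,-0.6,0,0,0,1],[0,0,-0.6,0,0,0,1]]

```text
clock: 14.92
tool_pos: [0.612, -0.1763, 0.1602]
tcp_rot: [0.003, 0.867, 0.498, 0.003]
wrist_force: [0.6, -0.0, -2.3]
width: 0.154
```

```bash
cat >> h.py <<'E'
BX,BY,BA=.5713,.0825,np.radians(-5.45)
def slot(k,z,dx=0,dy=0):
    y={1:-.0835,2:-.0275,3:.0275,4:.0835}[k]+dy; c,s=np.cos(BA),np.sin(BA)
    return [BX+c*dx-s*y,BY+s*dx+c*y,z]
E
python3 - <<'E'
from h import *
plan(slot(1,.15),np.radians(84.55))
E
```

```text
now [ 0.612  -0.1763  0.1602] yaw 59.77 tool z [ 0.0079 -0.0026 -1.    ] w 0.154 F [ 0.6 -0.  -2.3] t 14.93
d [ 0.6364 -0.653   0.047 ] rv [ 0.0053  0.     -0.2753]
```

Emit:
carry_out:
  commands:
    - [[0.2,-0.2,0,0,0,-0.1,1],[0.45,-0.45,0,0,0,-0.2,1],[0.636,-0.653,0.04,0,0,-0.275,1],[0.636,-0.653,0.04,0,0,-0.275,1],[0.636,-0.653,0.04,0,0,-0.275,1],[0.636,-0.653,0.04,0,0,-0.275,1]]

```text
clock: 15.68
tool_pos: [0.5618, -0.0011, 0.1456]
tcp_rot: [0.0, 0.741, 0.672, -0.0]
wrist_force: [0.1, -0.1, -1.3]
width: 0.153
```

```bash
python3 - <<'E'
from h import *
plan(slot(1,.046),np.radians(84.55))
w=shot('wrist','w8')
E
```

```text
now [ 0.5618 -0.0011  0.1456] yaw 84.42 tool z [-1.e-04 -1.e-04 -1.e+00] w 0.153 F [ 0.1 -0.1 -1.3] t 15.68
d [0.0031 0.0077 0.4979] rv [-0.      0.0001 -0.0014]
```

View pics/w8.png

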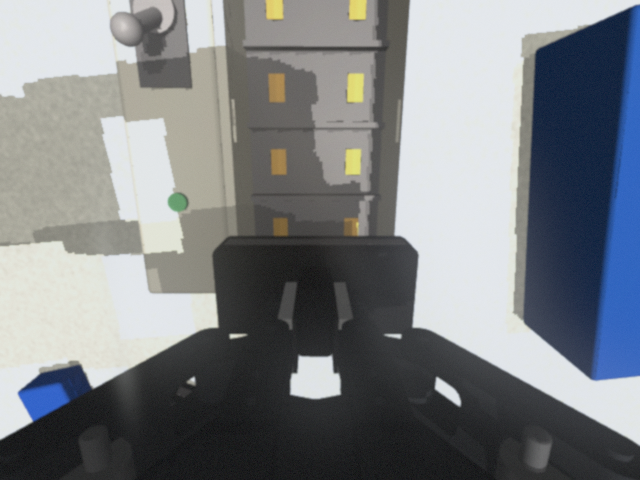

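The pack is held level over slot 1. The rib edges show at rows 46, 127 and 195, so I'll check them against my box pose.

```bash
python3 - <<'E'
from h import *
w=shot('wrist');np.set_printoptions(precision=1,suppress=True)
c,s=np.cos(BA),np.sin(BA)
for y in(-.055,0,.055):
  for dy in(-.002,.002): print(y,dy,proj(w,[BX-s*(y+dy)+c*-.04,BY+s*-.04+c*(y+dy),.02]),proj(w,[BX-s*(y+dy)+c*.04,BY+s*.04+c*(y+dy),.02]))
for x in(-.052,.052): print('wall',x,[proj(w,[BX-s*y+c*x,BY+s*x+c*y,.072]) for y in(-.05,0,.05)])
for x in(-.058,.058): print('wall out',x,[proj(w,[BX-s*y+c*x,BY+s*x+c*y,.072]) for y in(-.05,0,.05)])
i=w['image'][30:240,210:420,::-1];cv2.imwrite('pics/w8a.png',cv2.resize(i,None,fx=2.8,fy=2.8,interpolation=cv2.INTER_CUBIC))
E
```

```text
-0.055 -0.002 [267.2 199.9] [367.2 199.6]
-0.055 0.002 [267.  194.9] [367.3 194.5]
0 -0.002 [264.2 127.4] [370. 127.]
0 0.002 [263.9 121.8] [370.2 121.4]
0.055 -0.002 [260.8  46. ] [373.1  45.6]
0.055 0.002 [260.5  39.6] [373.4  39.2]
wall -0.052 [array([237.2, 201.1]), array([231.8, 119. ]), array([225.6,  25.3])]
wall 0.052 [array([398.1, 200.7]), array([403.4, 118.5]), array([409.3,  24.7])]
wall out -0.058 [array([227.9, 201.2]), array([221.9, 119.1]), array([215. ,  25.4])]
wall out 0.058 [array([407.4, 200.6]), array([413.3, 118.4]), array([419.9,  24.6])]
```

View pics/w8a.png

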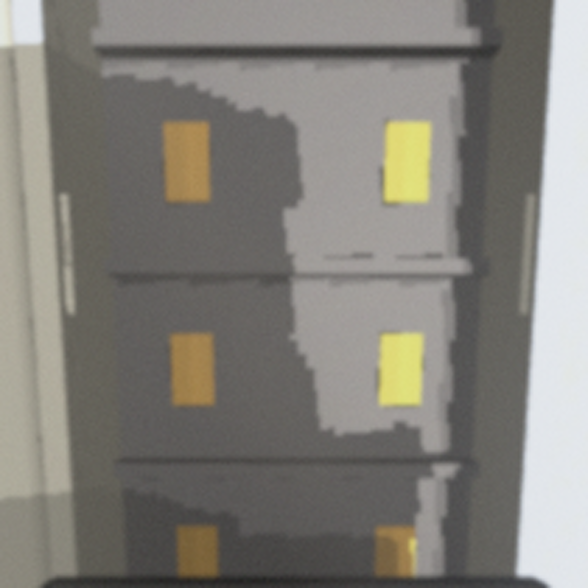

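The ribs match my prediction to within half a pixel, so the box pose is good. Lowering into slot 1.

Emit:
carry_out:
  commands:
    - [[0.003,0.005,0.1,0,0,-0.001,1],[0.003,0.005,0.25,0,0,-0.001,1],[0.003,0.005,0.38,0,0,-0.001,1],[0.003,0.005,0.45,0,0,-0.001,1],[0.003,0.005,0.5,0,0,-0.001,1],[0.003,0.005,0.51,0,0,-0.001,1],[0.003,0.005,0.51,0,0,-0.001,1]]

```text
clock: 16.65
tool_pos: [0.5629, 0.0004, 0.044]
tcp_rot: [0.0, 0.74, 0.673, 0.0]
wrist_force: [0.4, 0.2, -1.9]
width: 0.156
```

```bash
python3 - <<'E'
from h import *
plan(slot(1,.042),np.radians(84.55))
E
```

```text
now [5.629e-01 4.000e-04 4.400e-02] yaw 84.61 tool z [ 8.e-04 -0.e+00 -1.e+00] w 0.156 F [ 0.4  0.2 -1.9] t 16.65
d [-0.0046  0.0028  0.0102] rv [ 0.0005 -0.      0.0006]
```

Emit:
carry_out:
  commands:
    - [[-0.004,0.002,0.01,0,0,0,1],[-0.004,0.002,0.012,0,0,0,1],[-0.004,0.002,0.012,0,0,0,0.3],[-0.004,0.002,0.012,0,0,0,0.3],[-0.004,0.002,0.012,0,0,0,0.3],[-0.004,0.002,0.012,0,0,0,0.3]]

```text
clock: 17.4
tool_pos: [0.5629, -0.0004, 0.0411]
tcp_rot: [0.0, 0.74, 0.673, 0.0]
wrist_force: [-0.5, -0.3, -0.2]
width: 0.353
```

Emit:
carry_out:
  commands:
    - [[0,0,-0.15,0,0,0,0.3],[0,0,-0.4,0,0,0,-1],[-0.2,0,-0.7,0,0,0,-1],[-0.5,0,-0.85,0,0,0,-1],[-0.8,0,-0.85,0,0,0,-1],[-0.8,0,-0.85,0,0,0,-1]]

```text
clock: 18.15
tool_pos: [0.5474, -0.1627, 0.2118]
tcp_rot: [0.001, 0.741, 0.672, 0.0]
wrist_force: [-0.2, 0.8, -0.5]
width: 0.997
```

```bash
python3 - <<'E'
from h import *
t=shot('top');w=shot('wrist','w9')
o=packs(t)
plan([.4,-.2,.21],np.radians(60))
E
```

```text
pack [ 0.5529 -0.1941] len dir -16.0 px [319.2 245.4] area 4213
pack [ 0.4724 -0.2921] len dir -18.1 px [353.2 273.5] area 534
now [ 0.5477 -0.1605  0.2109] yaw 84.5 tool z [-2.e-04  2.e-04 -1.e+00] w 0.998 F [ 1.1 -0.2 -0.2] t 18.25
d [-0.2672 -0.716   0.0048] rv [-2.000e-04 -1.000e-04  2.723e-01]
```

View pics/w9.png

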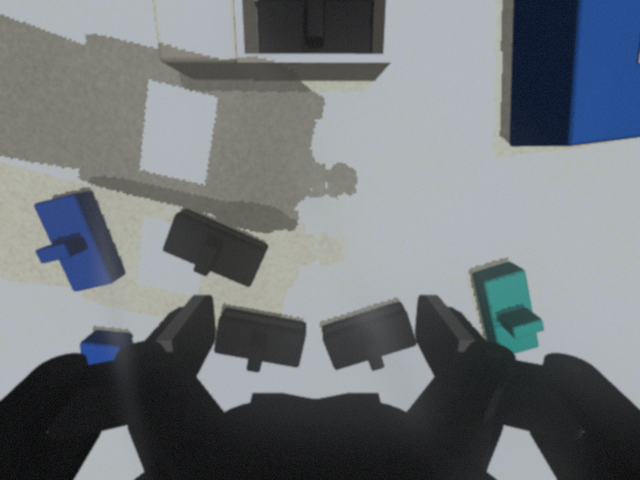

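Pack A is in slot 1, with its fin at (314,20) in this view. Next is the black one at (215,247), away from the blue one at (80,240). Confirming with a fit and a crop.

```bash
python3 - <<'E'
from h import *
w=shot('wrist')
x,y,a=wristpack(w,(190,240))
i=cv2.convertScaleAbs(w['image'][190:300,140:290,::-1],alpha=2);cv2.imwrite('pics/w9a.png',cv2.resize(i,None,fx=5,fy=5,interpolation=cv2.INTER_CUBIC))
u=np.radians(a+90)
plan([x-.04*np.cos(u),y-.04*np.sin(u),.19],u)
E
```

```text
blob [ 164  209  103   78 4643]
fit [ 0.4428 -0.185 ] len dir -31.0 rms px 1.56 mean 1.49
now [ 0.5478 -0.1595  0.2107] yaw 84.57 tool z [-4.e-04  5.e-04 -1.e+00] w 1.004 F [ 0.4  0.2 -0.6] t 18.3
d [-0.3572 -0.5966  0.1038] rv [-4.000e-04 -2.000e-04  2.842e-01]
```

View pics/w9a.png

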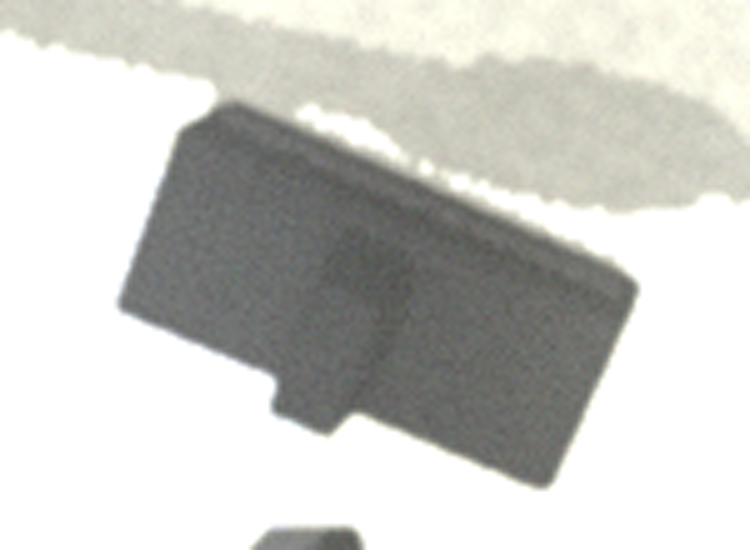

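It's black with a fin, so it's a real pack. Hover for a refined fit.

Emit:
carry_out:
  commands:
    - [[-0.1,-0.2,0,0,0,0.1,-1],[-0.25,-0.4,0.05,0,0,0.2,-1],[-0.36,-0.6,0.1,0,0,0.284,-1],[-0.36,-0.6,0.1,0,0,0.284,-1],[-0.36,-0.6,0.1,0,0,0.284,-1],[-0.36,-0.6,0.1,0,0,0.284,-1]]

```text
clock: 19.05
tool_pos: [0.4225, -0.2194, 0.1912]
tcp_rot: [-0.0, 0.87, 0.494, 0.0]
wrist_force: [0.5, -0.5, 0.5]
width: 0.997
```

```bash
python3 - <<'E'
from h import *
w=shot('wrist','w10')
p=proj(w,[.4428,-.185,.03]);print(p)
x,y,a=wristpack(w,p+[-25,-5])
plan([x,y,.0345],np.radians(a+90))
E
```

```text
[314.53119581 179.55967995]
blob [ 260  155  107   50 5213]
fit [ 0.4415 -0.1849] len dir -30.62 rms px 1.27 mean 1.2
now [ 0.4225 -0.2195  0.1912] yaw 59.17 tool z [-0.e+00  2.e-04 -1.e+00] w 0.994 F [-0.2 -0.7  0.6] t 19.1
d [ 0.1974 -0.0068  0.7834] rv [-0.0001 -0.0001 -0.0023]
```

Emit:
carry_out:
  commands:
    - [[0.1,-0.004,0.2,0,0,-0.002,-1],[0.197,-0.007,0.4,0,0,-0.002,-1],[0.197,-0.007,0.65,0,0,-0.002,-1],[0.197,-0.007,0.75,0,0,-0.002,-1],[0.197,-0.007,0.783,0,0,-0.002,-1],[0.197,-0.007,0.783,0,0,-0.002,-1],[0.197,-0.007,0.783,0,0,-0.002,-1]]

```text
clock: 19.98
tool_pos: [0.4414, -0.1859, 0.0357]
tcp_rot: [0.001, 0.869, 0.494, 0.0]
wrist_force: [0.1, -0.4, 0.7]
width: 0.998
```

Emit:
carry_out:
  commands:
    - [[0,0,0,0,0,0,1],[0,0,0,0,0,0,1],[0,0,0,0,0,0,1],[0,0,0,0,0,0,1],[0,0,0,0,0,0,1],[0,0,0,0,0,0,1],[0,0,0,0,0,0,1],[0,0,0,0,0,0,1]]
  newtons: 50

```text
clock: 20.98
tool_pos: [0.4408, -0.1857, 0.0347]
tcp_rot: [0.0, 0.869, 0.494, 0.0]
wrist_force: [-1.6, 0.1, 5.3]
width: 0.152
```

```bash
python3 - <<'E'
from h import *
plan([.4415,-.1849,.034],np.radians(59.38))
E
```

```text
now [ 0.4408 -0.1857  0.0347] yaw 59.23 tool z [ 2.e-04 -1.e-04 -1.e+00] w 0.152 F [-1.6  0.1  5.3] t 20.98
d [0.0052 0.001  0.0036] rv [ 0.0002  0.     -0.0017]
```

Emit:
carry_out:
  commands:
    - [[0,0,-0.1,0,0,0,1],[0,0,-0.3,0,0,0,1],[0,0,-0.6,0,0,0,1],[0.3,0,-0.6,0,0,0,1],[0.6,0,-0.6,0,0,0,1],[0.6,0,-0.6,0,0,0,1],[0.6,0,-0.6,0,0,0,1]]

```text
clock: 21.85
tool_pos: [0.5018, -0.0825, 0.1538]
tcp_rot: [-0.0, 0.869, 0.495, -0.001]
wrist_force: [0.3, -0.1, -2.3]
width: 0.152
```

```bash
python3 - <<'E'
from h import *
plan(slot(2,.15,0,-.001),np.radians(84.55))
E
```

```text
now [ 0.5018 -0.0825  0.1538] yaw 59.28 tool z [-0.0012 -0.     -1.    ] w 0.152 F [ 0.3 -0.1 -2.3] t 21.85
d [ 0.7579 -0.0617  0.0188] rv [-0.0007  0.0003 -0.2808]
```

Emit:
carry_out:
  commands:
    - [[0.25,-0.02,0,0,0,-0.1,1],[0.5,-0.04,0,0,0,-0.2,1],[0.758,-0.062,0.02,0,0,-0.281,1],[0.758,-0.062,0.02,0,0,-0.281,1],[0.758,-0.062,0.02,0,0,-0.281,1],[0.758,-0.062,0.02,0,0,-0.281,1]]

```text
clock: 22.6
tool_pos: [0.5687, 0.0527, 0.1506]
tcp_rot: [0.0, 0.741, 0.672, 0.0]
wrist_force: [0.7, -1.1, -1.9]
width: 0.155
```

```bash
python3 - <<'E'
from h import *
plan(slot(2,.044,0,-.001),np.radians(84.55))
w=shot('wrist','w11')
E
```

```text
now [0.5687 0.0527 0.1506] yaw 84.39 tool z [ 2.e-04 -2.e-04 -1.e+00] w 0.155 F [ 0.7 -1.1 -1.9] t 22.6
d [ 0.0071 -0.0015  0.5331] rv [ 0.0001  0.0001 -0.0018]
```

View pics/w11.png

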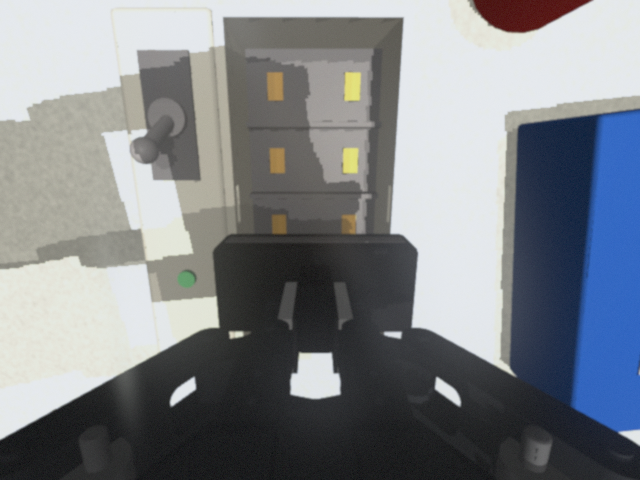

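Pack level over slot 2. Lowering and releasing.

Emit:
carry_out:
  commands:
    - [[0.006,-0.004,0.15,0,0,-0.002,1],[0.006,-0.004,0.3,0,0,-0.002,1],[0.006,-0.004,0.43,0,0,-0.002,1],[0.006,-0.004,0.5,0,0,-0.002,1],[0.006,-0.004,0.533,0,0,-0.002,1],[0.006,-0.004,0.54,0,0,-0.002,1],[0.006,-0.004,0.54,0,0,-0.002,1]]

```text
clock: 23.52
tool_pos: [0.5687, 0.0553, 0.0433]
tcp_rot: [0.0, 0.739, 0.674, 0.0]
wrist_force: [0.1, -0.4, -1.6]
width: 0.153
```

```bash
python3 - <<'E'
from h import *
plan(slot(2,.043,0,-.001),np.radians(84.55))
E
```

```text
now [0.5687 0.0553 0.0433] yaw 84.69 tool z [ 1.e-03  1.e-04 -1.e+00] w 0.153 F [ 0.1 -0.4 -1.6] t 23.52
d [-0.006   0.0001  0.0014] rv [ 0.0006 -0.0001  0.0016]
```

Emit:
carry_out:
  commands:
    - [[-0.005,0,0.004,0,0,0.001,1],[-0.005,0,0.004,0,0,0.001,0.3],[-0.005,0,0.004,0,0,0.001,0.3],[-0.005,0,0.004,0,0,0.001,0.3],[-0.005,0,0.004,0,0,0.001,0.3]]

```text
clock: 24.15
tool_pos: [0.5682, 0.0543, 0.0417]
tcp_rot: [0.0, 0.74, 0.673, -0.0]
wrist_force: [-0.4, 0.3, 0.6]
width: 0.349
```

Emit:
carry_out:
  commands:
    - [[0,0,-0.15,0,0,0,0.3],[0,0,-0.4,0,0,0,-1],[-0.2,-0.1,-0.7,0,0,0,-1],[-0.5,-0.2,-0.8,0,0,0,-1],[-0.8,-0.25,-0.8,0,0,0,-1],[-1,-0.25,-0.8,0,0,0,-1],[-1,-0.25,-0.8,0,0,0,-1]]

```text
clock: 25.02
tool_pos: [0.499, -0.1428, 0.2019]
tcp_rot: [0.0, 0.741, 0.672, -0.0]
wrist_force: [-0.7, -0.7, 1.7]
width: 0.995
```

```bash
python3 - <<'E'
from h import *
w=shot('wrist','w12')
u=np.radians(76.4)
plan([.5924-.04*np.cos(u),-.3024-.04*np.sin(u),.19],u)
E
```

```text
now [ 0.4993 -0.1413  0.2017] yaw 84.45 tool z [ 1.e-04  0.e+00 -1.e+00] w 1.0 F [-0.7 -0.5  0. ] t 25.07
d [-0.9549  0.5131  0.0587] rv [ 0.     -0.      0.0895]
```

View pics/w12.png

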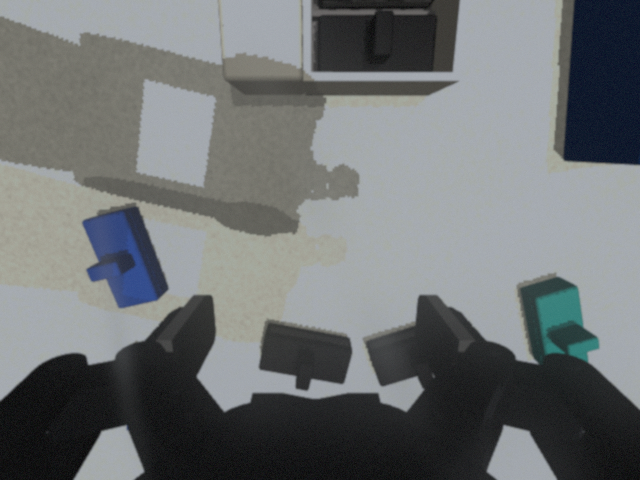

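Slots 1 and 2 are filled. The two black packs left are at (305,352) and (400,350). Taking the first.

```bash
python3 - <<'E'
from h import *
u=np.radians(72.2)
plan([.4724-.04*np.cos(u),-.2925-.04*np.sin(u),.19],u)
E
```

```text
now [ 0.4993 -0.1413  0.2017] yaw 84.45 tool z [ 1.e-04  0.e+00 -1.e+00] w 1.0 F [-0.7 -0.5  0. ] t 25.07
d [-0.9611 -0.1033  0.0586] rv [ 0.     -0.      0.1361]
```

Emit:
carry_out:
  commands:
    - [[-0.25,-0.03,0,0,0,0.05,-1],[-0.55,-0.06,0.03,0,0,0.1,-1],[-0.85,-0.1,0.06,0,0,0.136,-1],[-0.96,-0.1,0.06,0,0,0.136,-1],[-0.96,-0.1,0.06,0,0,0.136,-1],[-0.96,-0.1,0.06,0,0,0.136,-1]]

```text
clock: 25.82
tool_pos: [0.4623, -0.328, 0.1898]
tcp_rot: [-0.0, 0.807, 0.591, 0.0]
wrist_force: [-1.0, 1.1, -0.0]
width: 1.008
```

```bash
python3 - <<'E'
from h import *
w=shot('wrist','w13')
p=proj(w,[.4724,-.2925,.03]);print(p)
x,y,a=wristpack(w,p+[-25,-5])
plan([x,y,.0345],np.radians(a+90))
E
```

```text
[313.75434793 183.12187526]
blob [ 261  159  108   50 5219]
fit [ 0.4724 -0.2936] len dir -17.21 rms px 1.35 mean 1.3
now [ 0.4623 -0.328   0.1899] yaw 72.47 tool z [ 2.e-04  1.e-04 -1.e+00] w 0.998 F [-0.8  0.3 -0.1] t 25.88
d [ 0.179  -0.0037  0.7769] rv [ 0.0001 -0.0001 -0.0035]
```

View pics/w13.png

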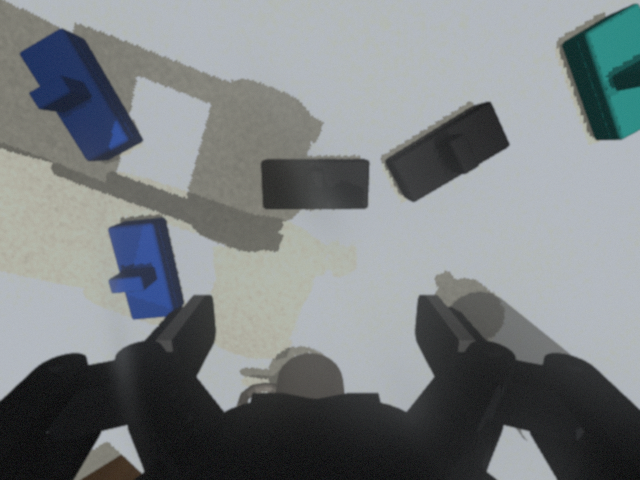

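The target pack at (315,184) is black with a fin, and fits cleanly. Its black neighbour at (447,152) stays clear of the fingers.

Emit:
carry_out:
  commands:
    - [[0.1,-0.004,0.2,0,0,-0.003,-1],[0.179,-0.004,0.4,0,0,-0.003,-1],[0.179,-0.004,0.65,0,0,-0.003,-1],[0.179,-0.004,0.74,0,0,-0.003,-1],[0.179,-0.004,0.777,0,0,-0.003,-1],[0.179,-0.004,0.777,0,0,-0.003,-1],[0.179,-0.004,0.777,0,0,-0.003,-1]]

```text
clock: 26.75
tool_pos: [0.4724, -0.2955, 0.0359]
tcp_rot: [0.001, 0.806, 0.592, 0.0]
wrist_force: [0.1, 0.3, -0.2]
width: 1.002
```

Emit:
carry_out:
  commands:
    - [[0,0,0,0,0,0,1],[0,0,0,0,0,0,1],[0,0,0,0,0,0,1],[0,0,0,0,0,0,1],[0,0,0,0,0,0,1],[0,0,0,0,0,0,1],[0,0,0,0,0,0,1],[0,0,0,0,0,0,1]]
  newtons: 50

```text
clock: 27.75
tool_pos: [0.4719, -0.2951, 0.0345]
tcp_rot: [0.0, 0.806, 0.592, 0.0]
wrist_force: [-0.3, -0.5, 5.0]
width: 0.15
```

```bash
python3 - <<'E'
from h import *
plan([.4724,-.2936,.0345],np.radians(72.79))
E
```

```text
now [ 0.4719 -0.2951  0.0345] yaw 72.64 tool z [ 2.e-04 -2.e-04 -1.e+00] w 0.15 F [-0.3 -0.5  5. ] t 27.75
d [0.0079 0.0004 0.0001] rv [ 0.0002  0.0001 -0.0017]
```

Emit:
carry_out:
  commands:
    - [[0,0,-0.1,0,0,0,1],[0,0,-0.3,0,0,0,1],[0.1,0,-0.6,0,0,0,1],[0.4,0,-0.6,0,0,0,1],[0.7,0,-0.6,0,0,0,1],[1,0,-0.6,0,0,0,1],[1,0,-0.6,0,0,0,1]]

```text
clock: 28.62
tool_pos: [0.532, -0.1007, 0.1552]
tcp_rot: [-0.0, 0.804, 0.594, 0.0]
wrist_force: [0.2, -1.9, -2.8]
width: 0.151
```

```bash
python3 - <<'E'
from h import *
plan(slot(3,.15,0,0),np.radians(84.55))
E
```

```text
now [ 0.532  -0.1007  0.1552] yaw 72.89 tool z [ 4.e-04  6.e-04 -1.e+00] w 0.151 F [ 0.2 -1.9 -2.8] t 28.62
d [ 1.0678 -0.1097  0.0268] rv [ 0.0002 -0.0004 -0.1296]
```

Emit:
carry_out:
  commands:
    - [[0.25,-0.03,0,0,0,-0.04,1],[0.55,-0.06,0,0,0,-0.08,1],[0.8,-0.09,0.02,0,0,-0.13,1],[1,-0.11,0.02,0,0,-0.13,1],[1,-0.11,0.02,0,0,-0.13,1],[1,-0.11,0.02,0,0,-0.13,1]]

```text
clock: 29.38
tool_pos: [0.5701, 0.0925, 0.1507]
tcp_rot: [0.0, 0.741, 0.671, -0.0]
wrist_force: [-0.3, 0.0, -2.8]
width: 0.152
```

```bash
python3 - <<'E'
from h import *
plan(slot(3,.044,0,-.0016),np.radians(84.55))
E
```

```text
now [0.5701 0.0925 0.1507] yaw 84.32 tool z [-1.e-04 -4.e-04 -1.e+00] w 0.152 F [-0.3  0.  -2.8] t 29.38
d [0.0803 0.0106 0.5332] rv [-0.      0.0003 -0.0025]
```

Emit:
carry_out:
  commands:
    - [[0.078,0.009,0,0,0,-0.002,1],[0.078,0.009,0.15,0,0,-0.002,1],[0.078,0.009,0.3,0,0,-0.002,1],[0.078,0.009,0.43,0,0,-0.002,1],[0.078,0.009,0.5,0,0,-0.002,1],[0.078,0.009,0.535,0,0,-0.002,1],[0.078,0.009,0.54,0,0,-0.002,1],[0.078,0.009,0.54,0,0,-0.002,1]]

```text
clock: 30.38
tool_pos: [0.5739, 0.1087, 0.0431]
tcp_rot: [0.0, 0.74, 0.672, 0.0]
wrist_force: [-0.5, -0.2, -1.8]
width: 0.152
```

```bash
python3 - <<'E'
from h import *
plan(slot(3,.0425,0,-.0016),np.radians(84.55))
E
```

```text
now [0.5739 0.1087 0.0431] yaw 84.51 tool z [ 1.e-03  1.e-04 -1.e+00] w 0.152 F [-0.5 -0.2 -1.8] t 30.38
d [-0.0023 -0.0003  0.0031] rv [ 0.0006 -0.0001 -0.0004]
```

Emit:
carry_out:
  commands:
    - [[-0.002,0,0.004,0,0,0,1],[-0.002,0,0.004,0,0,0,0.3],[-0.002,0,0.004,0,0,0,0.3],[-0.002,0,0.004,0,0,0,0.3],[-0.002,0,0.004,0,0,0,0.3]]

```text
clock: 31.0
tool_pos: [0.5735, 0.1083, 0.0415]
tcp_rot: [0.0, 0.74, 0.672, 0.0]
wrist_force: [-0.7, -0.3, -0.3]
width: 0.341
```

Emit:
carry_out:
  commands:
    - [[0,0,-0.15,0,0,0,0.3],[0,0,-0.4,0,0,0,-1],[-0.2,0,-0.7,0,0,0,-1],[-0.5,0,-0.8,0,0,0,-1],[-0.8,0,-0.8,0,0,0,-1],[-1,0,-0.8,0,0,0,-1],[-1,0,-0.8,0,0,0,-1]]

```text
clock: 31.88
tool_pos: [0.5539, -0.0933, 0.2016]
tcp_rot: [0.0, 0.741, 0.671, -0.0]
wrist_force: [-0.6, 0.3, -0.0]
width: 1.004
```

```bash
python3 - <<'E'
from h import *
w=shot('wrist','w14')
s=shot('scene','s14')
u=np.radians(103.6)
plan([.5924-.04*np.cos(u),-.3024-.04*np.sin(u),.19],u)
E
```

```text
now [ 0.5543 -0.0908  0.2014] yaw 84.46 tool z [-1.e-04  3.e-04 -1.e+00] w 1.001 F [-0.6  0.2  0.3] t 31.98
d [-1.2234  0.3575  0.0567] rv [-0.000e+00 -2.000e-04 -2.127e-01]
```

View pics/w14.png

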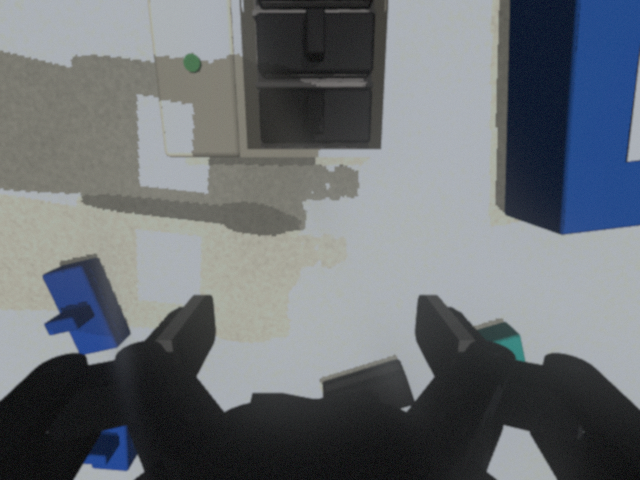

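View pics/s14.png

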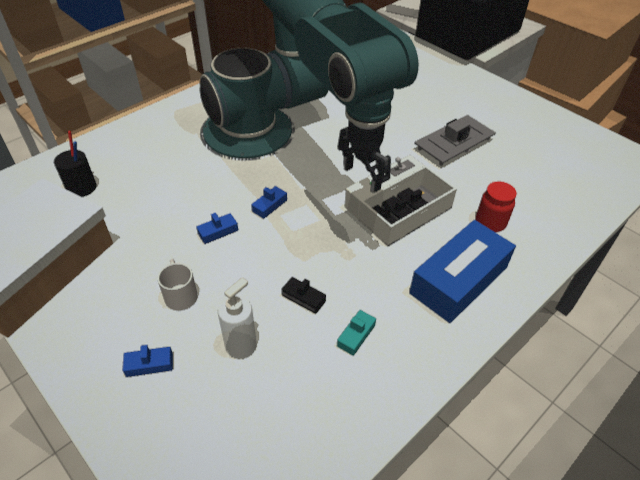

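Three packs are in. The last black one is at (303,294) in the scene view, between the pump bottle and the turquoise look-alike.

Emit:
carry_out:
  commands:
    - [[-0.25,0.1,0,0,0,-0.07,-1],[-0.55,0.2,0.03,0,0,-0.14,-1],[-0.8,0.3,0.06,0,0,-0.213,-1],[-0.99,0.36,0.06,0,0,-0.213,-1],[-0.99,0.36,0.06,0,0,-0.213,-1],[-0.99,0.36,0.06,0,0,-0.213,-1]]

```text
clock: 32.72
tool_pos: [0.6075, -0.2934, 0.1892]
tcp_rot: [-0.0, 0.617, 0.787, 0.0]
wrist_force: [0.4, 0.1, -0.6]
width: 0.999
```

```bash
python3 - <<'E'
from h import *
w=shot('wrist','w15')
u=np.radians(103.6)
plan([.5924-.04*np.cos(u),-.3024-.04*np.sin(u),.19],u)
E
```

```text
now [ 0.6074 -0.2932  0.1895] yaw 103.77 tool z [-0.e+00  3.e-04 -1.e+00] w 0.998 F [-0.4  0.  -0.6] t 32.77
d [-0.2268 -0.0845 -0.0025] rv [ 0.     -0.0002  0.0018]
```

View pics/w15.png

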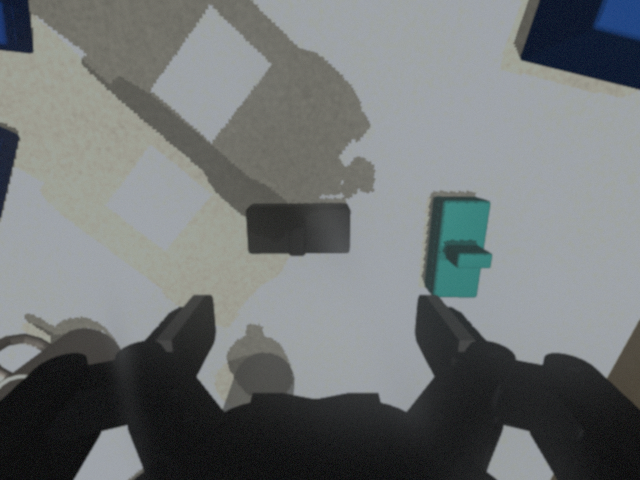

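The pack at (298,228) isn't where the top view had it: it's been knocked a few centimetres. Refitting.

```bash
python3 - <<'E'
from h import *
w=shot('wrist')
x,y,a=wristpack(w,(265,230))
c=cv2.convertScaleAbs(w['image'][190:270,230:370,::-1],alpha=2);cv2.imwrite('pics/w15a.png',cv2.resize(c,None,fx=5,fy=5,interpolation=cv2.INTER_CUBIC))
u=np.radians(a+90)
plan([x-.04*np.cos(u),y-.04*np.sin(u),.19],u)
E
```

```text
blob [ 187  147  163  108 6913]
fit [ 0.5636 -0.2968] len dir -9.17 rms px 17.15 mean -7.68
now [ 0.6074 -0.2932  0.1897] yaw 103.78 tool z [ 2.e-04  1.e-04 -1.e+00] w 0.999 F [-0.   0.5  0.1] t 32.83
d [-0.1498 -0.295  -0.0014] rv [ 2.00e-04 -0.00e+00  2.55e-01]
```

View pics/w15a.png

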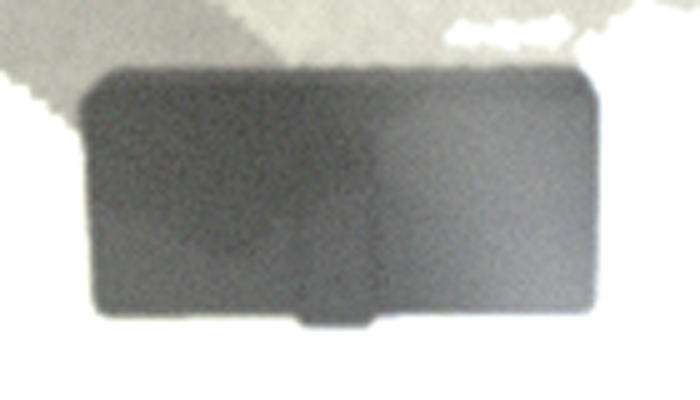

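Shadow merged into the blob, so I'll use a stricter threshold.

```bash
python3 - <<'E'
from h import *
w=shot('wrist')
for th in(60,70,80):
  x,y,a=wristpack(w,(265,230),thr=th)
u=np.radians(a+90)
plan([x-.03*np.cos(u),y-.03*np.sin(u),.19],u)
E
```

```text
blob [ 247  204   67   50 2956]
fit [ 0.5569 -0.3146] len dir 18.14 rms px 7.57 mean 4.19
blob [ 246  204  103   51 3788]
fit [ 0.5949 -0.3048] len dir 11.29 rms px 7.11 mean 4.3
blob [ 245  203  104   52 4797]
fit [ 0.5921 -0.3038] len dir 13.27 rms px 3.01 mean 2.3
now [ 0.6073 -0.2933  0.1898] yaw 103.77 tool z [ 4.e-04 -0.e+00 -1.e+00] w 0.998 F [-0.3 -0.3  0.7] t 32.88
d [-0.1828 -0.0879 -0.001 ] rv [0.0002 0.0001 0.0056]
```

With a good threshold the fit gives (0.592, -0.304), which agrees with the top view. So it was **not** moved; my rough row estimate was wrong.

Emit:
carry_out:
  commands:
    - [[-0.23,-0.088,0,0,0,0.003,-1],[-0.23,-0.088,0,0,0,0.003,-1],[-0.23,-0.088,0,0,0,0.003,-1],[-0.23,-0.088,0,0,0,0.003,-1]]

```text
clock: 33.38
tool_pos: [0.6011, -0.3426, 0.1897]
tcp_rot: [0.0, 0.619, 0.785, 0.0]
wrist_force: [-0.5, 0.8, 0.2]
width: 0.995
```

```bash
python3 - <<'E'
from h import *
w=shot('wrist','w16')
p=proj(w,[.592,-.3035,.03]);print(p)
for th in (75,82,88,95): x,y,a=wristpack(w,p+[-25,-5],thr=th)
plan([x,y,.0345],np.radians(a+90))
E
```

```text
[315.80358076 179.59310086]
blob [ 263  154  108   51 5175]
fit [ 0.5928 -0.3033] len dir 14.4 rms px 1.58 mean 1.5
blob [ 263  154  108   52 5288]
fit [ 0.5926 -0.3034] len dir 14.92 rms px 1.26 mean 1.12
blob [ 262  154  110   52 5356]
fit [ 0.5926 -0.3035] len dir 14.71 rms px 1.04 mean 0.91
blob [ 257  153  115   55 5561]
fit [ 0.592  -0.3037] len dir 14.35 rms px 1.37 mean 0.15
now [ 0.6011 -0.3427  0.1897] yaw 103.47 tool z [ 3.e-04 -0.e+00 -1.e+00] w 0.999 F [ 0.3 -0.3  0.5] t 33.42
d [0.2002 0.0011 0.7762] rv [ 0.0002  0.0001 -0.0097]
```

View pics/w16.png

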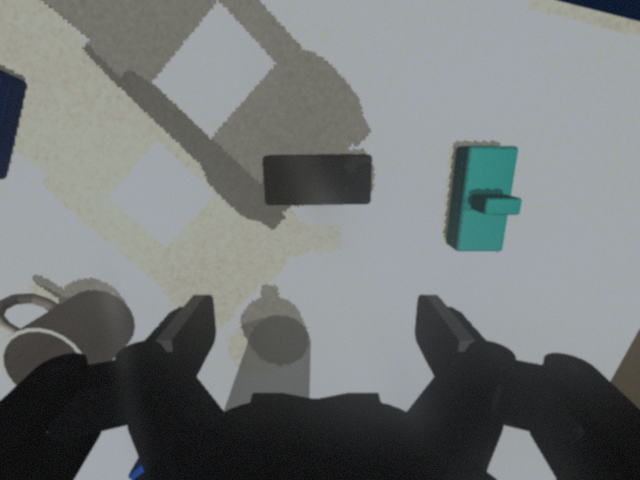

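Emit:
carry_out:
  commands:
    - [[0.1,0.003,0.2,0,0,-0.007,-1],[0.2,0.003,0.4,0,0,-0.007,-1],[0.2,0.003,0.65,0,0,-0.007,-1],[0.2,0.003,0.74,0,0,-0.007,-1],[0.2,0.003,0.777,0,0,-0.007,-1],[0.2,0.003,0.777,0,0,-0.007,-1],[0.2,0.003,0.777,0,0,-0.007,-1]]

```text
clock: 34.3
tool_pos: [0.5929, -0.3051, 0.0359]
tcp_rot: [0.001, 0.615, 0.788, 0.0]
wrist_force: [-0.2, -0.2, -0.9]
width: 1.002
```

Emit:
carry_out:
  commands:
    - [[0,0,0,0,0,0,1],[0,0,0,0,0,0,1],[0,0,0,0,0,0,1],[0,0,0,0,0,0,1],[0,0,0,0,0,0,1],[0,0,0,0,0,0,1],[0,0,0,0,0,0,1],[0,0,0,0,0,0,1]]
  newtons: 50

```text
clock: 35.3
tool_pos: [0.5924, -0.3046, 0.0343]
tcp_rot: [0.0, 0.615, 0.788, 0.0]
wrist_force: [1.4, 0.8, 4.7]
width: 0.15
```

```bash
python3 - <<'E'
from h import *
plan([.5925,-.3035,.0345],np.radians(104.2))
E
```

```text
now [ 0.5924 -0.3046  0.0343] yaw 104.05 tool z [ 5.e-04 -2.e-04 -1.e+00] w 0.15 F [1.4 0.8 4.7] t 35.3
d [ 0.0052  0.002  -0.0008] rv [ 0.0003  0.0002 -0.0017]
```

Emit:
carry_out:
  commands:
    - [[0,0,-0.1,0,0,0,1],[0,0,-0.3,0,0,0,1],[0.1,0,-0.6,0,0,0.07,1],[0.4,0,-0.6,0,0,0.14,1],[0.7,0,-0.6,0,0,0.21,1],[1,0,-0.6,0,0,0.21,1],[1,0,-0.6,0,0,0.21,1]]

```text
clock: 36.17
tool_pos: [0.5427, -0.1075, 0.1552]
tcp_rot: [0.0, 0.735, 0.678, 0.0]
wrist_force: [-0.1, -0.3, -3.1]
width: 0.156
```

```bash
python3 - <<'E'
from h import *
plan(slot(4,.15,0,0),np.radians(84.55))
E
```

```text
now [ 0.5427 -0.1075  0.1552] yaw 85.34 tool z [ 4.e-04  3.e-04 -1.e+00] w 0.156 F [-0.1 -0.3 -3.1] t 36.17
d [1.3761 0.0712 0.0265] rv [ 0.0003 -0.0002  0.0088]
```

Emit:
carry_out:
  commands:
    - [[0.3,0.02,0,0,0,0.008,1],[0.6,0.04,0,0,0,0.008,1],[0.9,0.06,0,0,0,0.008,1],[1,0.07,0.02,0,0,0.008,1],[1,0.07,0.02,0,0,0.008,1]]

```text
clock: 36.8
tool_pos: [0.5745, 0.088, 0.1499]
tcp_rot: [-0.0, 0.74, 0.672, -0.001]
wrist_force: [-0.7, -0.8, -2.8]
width: 0.155
```

Emit:
carry_out:
  commands:
    - [[0.2,0,0,0,0,0,1],[0.37,0,0,0,0,0,1],[0.37,0,0,0,0,0,1],[0.37,0,0,0,0,0,1],[0.37,0,0,0,0,0,1]]

```text
clock: 37.42
tool_pos: [0.5818, 0.1599, 0.1503]
tcp_rot: [0.0, 0.741, 0.671, -0.0]
wrist_force: [1.3, -0.2, -4.0]
width: 0.153
```

```bash
python3 - <<'E'
from h import *
plan(slot(4,.0435,0,-.001),np.radians(84.55))
w=shot('wrist','w17')
E
```

```text
now [0.5818 0.1599 0.1503] yaw 84.35 tool z [ 1.e-04 -3.e-04 -1.e+00] w 0.153 F [ 1.3 -0.2 -4. ] t 37.42
d [ 0.0225 -0.0156  0.5338] rv [ 0.0001  0.0002 -0.0022]
```

View pics/w17.png

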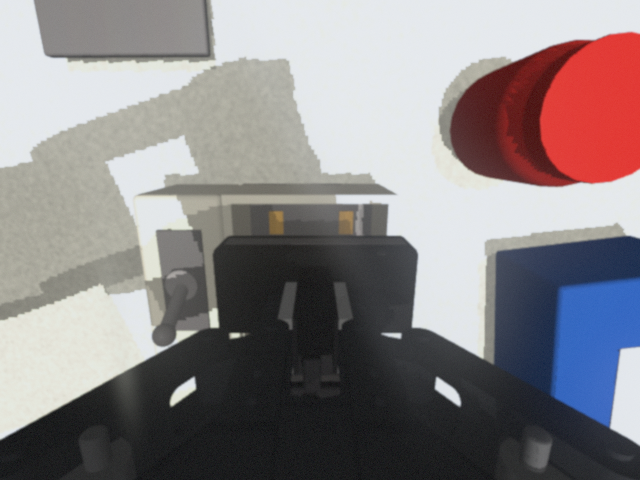

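Emit:
carry_out:
  commands:
    - [[0.02,-0.016,0,0,0,-0.002,1],[0.02,-0.016,0.15,0,0,-0.002,1],[0.02,-0.016,0.3,0,0,-0.002,1],[0.02,-0.016,0.43,0,0,-0.002,1],[0.02,-0.016,0.5,0,0,-0.002,1],[0.02,-0.016,0.535,0,0,-0.002,1],[0.02,-0.016,0.538,0,0,-0.002,1],[0.02,-0.016,0.538,0,0,-0.002,1]]

```text
clock: 38.48
tool_pos: [0.5792, 0.1656, 0.0433]
tcp_rot: [0.0, 0.74, 0.673, 0.0]
wrist_force: [-0.1, -0.3, -2.6]
width: 0.153
```

```bash
python3 - <<'E'
from h import *
plan(slot(4,.0425,0,-.001),np.radians(84.55))
E
```

```text
now [0.5792 0.1656 0.0433] yaw 84.61 tool z [ 1.e-03  2.e-04 -1.e+00] w 0.153 F [-0.1 -0.3 -2.6] t 38.48
d [-0.0049 -0.0001  0.0042] rv [ 0.0006 -0.0002  0.0006]
```

Emit:
carry_out:
  commands:
    - [[-0.004,0,0.004,0,0,0,1],[-0.004,0,0.004,0,0,0,0.3],[-0.004,0,0.004,0,0,0,0.3],[-0.004,0,0.004,0,0,0,0.3],[-0.004,0,0.004,0,0,0,0.3]]

```text
clock: 39.1
tool_pos: [0.5788, 0.1647, 0.0418]
tcp_rot: [0.0, 0.74, 0.673, 0.0]
wrist_force: [0.6, 0.4, -0.7]
width: 0.346
```

Emit:
carry_out:
  commands:
    - [[0,0,-0.15,0,0,0,0.3],[0,0,-0.4,0,0,0,-1],[-0.2,0,-0.7,0,0,0,-1],[-0.5,0,-0.95,0,0,0,-1],[-0.7,0,-0.95,0,0,0,-1],[-0.7,0,-0.95,0,0,0,-1]]

```text
clock: 39.85
tool_pos: [0.5658, 0.0223, 0.2337]
tcp_rot: [0.001, 0.741, 0.672, 0.001]
wrist_force: [-0.0, 0.6, -0.5]
width: 1.0
```

```bash
python3 - <<'E'
from h import *
w=shot('wrist','w18')
t=shot('top','t18');s=shot('scene','s18')
plan(slot(4,.0425,0,-.001),np.radians(84.55))
E
```

```text
now [0.5656 0.0257 0.2313] yaw 84.6 tool z [-5.e-04  3.e-04 -1.e+00] w 1.002 F [-0.5  0.1 -0.4] t 40.0
d [0.6979 0.0026 0.944 ] rv [-0.0003 -0.0001  0.0005]
```

View pics/w18.png

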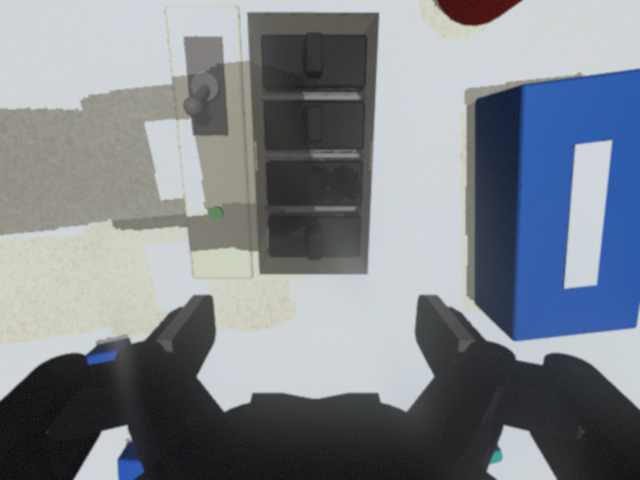

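View pics/s18.png

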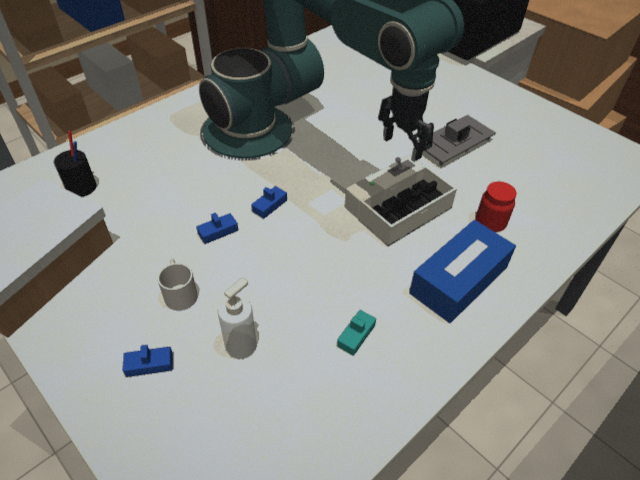

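All four packs lie flat, each in its own compartment, fins up, between rows 30 and 258 of the wrist view. Back to the cover.

Emit:
carry_out:
  commands:
    - [[0.3,-0.1,0,0,0,0,-1],[0.6,-0.25,0,0,0,0,-1],[0.9,-0.35,0,0,0,0,-1],[0.98,-0.35,0,0,0,0,-1],[0.98,-0.35,0,0,0,0,-1]]

```text
clock: 40.62
tool_pos: [0.5139, 0.2288, 0.2309]
tcp_rot: [-0.0, 0.738, 0.674, -0.001]
wrist_force: [0.8, -1.2, 1.1]
width: 1.001
```

```bash
python3 - <<'E'
from h import *
plan([.469,.375,.2],np.radians(84.6))
E
```

```text
now [0.5139 0.2288 0.2309] yaw 84.8 tool z [-1.1e-03 -5.0e-04 -1.0e+00] w 1.001 F [ 0.8 -1.2  1.1] t 40.62
d [ 0.7075 -0.2899  0.1545] rv [-0.0007  0.0004  0.0022]
```

Emit:
carry_out:
  commands:
    - [[0.3,-0.1,0,0,0,0,-1],[0.6,-0.2,0.1,0,0,0,-1],[0.7,-0.29,0.15,0,0,0,-1],[0.7,-0.29,0.15,0,0,0,-1],[0.7,-0.29,0.15,0,0,0,-1]]

```text
clock: 41.25
tool_pos: [0.4704, 0.371, 0.2018]
tcp_rot: [0.0, 0.74, 0.673, -0.0]
wrist_force: [0.4, 0.4, 0.3]
width: 1.001
```

```bash
python3 - <<'E'
from h import *
plan([.4727,.4176,.0410],np.radians(84.6))
w=shot('wrist','w19')
i=w['image'];cv2.imwrite('pics/w19a.png',cv2.resize(i[0:340,200:430,::-1],None,fx=1.75,fy=1.75,interpolation=cv2.INTER_CUBIC))
c,s=np.cos(BA),np.sin(BA)
for z,L,W_ in((.030,.058,.116),(.076,.020,.030)):
  for a,b in((1,1),(1,-1),(-1,-1),(-1,1)):
    x,y=a*L,b*W_; print(z,a,b,np.round(proj(w,[.4727+c*x-s*y,.4176+s*x+c*y,z]),1))
E
```

```text
now [0.4704 0.371  0.2018] yaw 84.58 tool z [ 1.e-04 -4.e-04 -1.e+00] w 1.001 F [0.4 0.4 0.3] t 41.25
d [ 0.2334 -0.0109  0.8038] rv [ 0.0001  0.0002 -0.0003]
0.03 1 1 [382.9  27.4]
0.03 1 -1 [370.5 288.1]
0.03 -1 -1 [255.6 288.2]
0.03 -1 1 [242.1  27.4]
0.076 1 1 [338.7 134.9]
0.076 1 -1 [337.3 212.6]
0.076 -1 -1 [287.9 212.6]
0.076 -1 1 [286.1 134.9]
```

View pics/w19a.png

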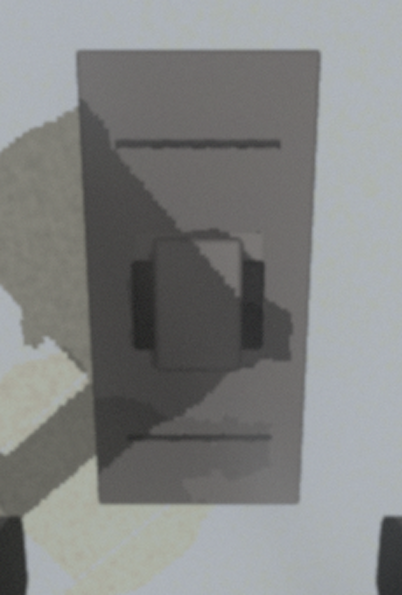

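The cover's edges match its set-down pose within about 1 px, so I can use the same grasp.

Emit:
carry_out:
  commands:
    - [[0.1,-0.005,0.1,0,0,0,-1],[0.233,-0.011,0.3,0,0,0,-1],[0.233,-0.011,0.5,0,0,0,-1],[0.233,-0.011,0.7,0,0,0,-1],[0.233,-0.011,0.78,0,0,0,-1],[0.233,-0.011,0.803,0,0,0,-1],[0.233,-0.011,0.803,0,0,0,-1],[0.233,-0.011,0.803,0,0,0,-1]]

```text
clock: 42.3
tool_pos: [0.4726, 0.4189, 0.0427]
tcp_rot: [0.0, 0.74, 0.673, 0.001]
wrist_force: [0.2, -0.0, 0.6]
width: 1.002
```

```bash
python3 - <<'E'
from h import *
plan([.4727,.4176,.0410],np.radians(84.6))
E
```

```text
now [0.4726 0.4189 0.0427] yaw 84.6 tool z [ 0.0017  0.0014 -1.    ] w 1.002 F [ 0.2 -0.   0.6] t 42.3
d [-0.0064  0.0011  0.0083] rv [ 0.001 -0.001 -0.   ]
```

Emit:
carry_out:
  commands:
    - [[-0.006,0,0.002,0,0,0,-1],[-0.006,0,0.002,0,0,0,-1],[-0.006,0,0.002,0,0,0,1],[-0.006,0,0.002,0,0,0,1],[-0.006,0,0.002,0,0,0,1],[-0.006,0,0.002,0,0,0,1],[-0.006,0,0.002,0,0,0,1],[-0.006,0,0.002,0,0,0,1],[-0.006,0,0.002,0,0,0,1],[-0.006,0,0.002,0,0,0,1]]
  newtons: 50

```text
clock: 43.55
tool_pos: [0.4728, 0.4176, 0.0427]
tcp_rot: [0.0, 0.74, 0.673, 0.001]
wrist_force: [-1.1, -3.4, 16.4]
width: 0.477
```

```bash
python3 - <<'E'
from h import *
plan([.4727,.4176,.0410],np.radians(84.6))
E
```

```text
now [0.4728 0.4176 0.0427] yaw 84.6 tool z [ 0.0022  0.0012 -1.    ] w 0.477 F [-1.1 -3.4 16.4] t 43.55
d [-0.0001 -0.0003  0.0084] rv [ 0.0013 -0.0009  0.    ]
```

Emit:
carry_out:
  commands:
    - [[0,0,-0.1,0,0,0,1],[0,0,-0.3,0,0,0,1],[0,0,-0.6,0,0,0,1],[-0.2,0.05,-0.95,0,0,0,1],[-0.5,0.15,-0.95,0,0,0,1],[-0.8,0.25,-0.95,0,0,0,1],[-0.9,0.3,-0.95,0,0,0,1],[-0.9,0.3,-0.95,0,0,0,1]]

```text
clock: 44.55
tool_pos: [0.5151, 0.2304, 0.2315]
tcp_rot: [0.0, 0.741, 0.672, 0.0]
wrist_force: [-0.4, 0.5, -2.9]
width: 0.475
```

```bash
python3 - <<'E'
from h import *
plan([.5719,.0826,.16],np.radians(84.6))
E
```

```text
now [0.5151 0.2304 0.2315] yaw 84.45 tool z [ 5.e-04  0.e+00 -1.e+00] w 0.475 F [-0.4  0.5 -2.9] t 44.55
d [-0.708   0.3542  0.3577] rv [ 0.0003 -0.     -0.0017]
```

Emit:
carry_out:
  commands:
    - [[-0.25,0.1,0,0,0,0,1],[-0.5,0.25,0,0,0,-0.002,1],[-0.708,0.354,0.1,0,0,-0.002,1],[-0.708,0.354,0.3,0,0,-0.002,1],[-0.708,0.354,0.358,0,0,-0.002,1],[-0.708,0.354,0.358,0,0,-0.002,1],[-0.708,0.354,0.358,0,0,-0.002,1]]

```text
clock: 45.42
tool_pos: [0.5723, 0.0856, 0.1609]
tcp_rot: [0.001, 0.738, 0.675, 0.001]
wrist_force: [0.3, 0.3, -2.7]
width: 0.47
```

```bash
python3 - <<'E'
from h import *
plan([.5719,.0826,.118],np.radians(84.6))
w=shot('wrist','w20');s=shot('scene')
cv2.imwrite('pics/s20.png',cv2.resize(s['image'][130:270,320:490,::-1],None,fx=4,fy=4))
E
```

```text
now [0.5723 0.0856 0.1609] yaw 84.85 tool z [ 2.e-03  3.e-04 -1.e+00] w 0.47 F [ 0.3  0.3 -2.7] t 45.42
d [-0.0154 -0.0011  0.2147] rv [ 0.0013 -0.0003  0.0027]
```

View pics/w20.png

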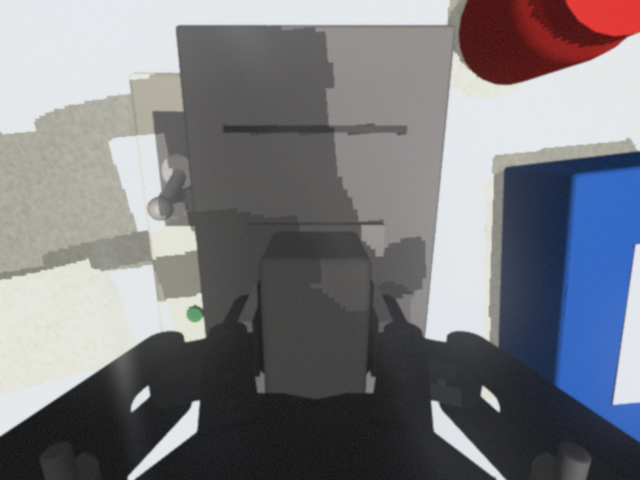

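View pics/s20.png

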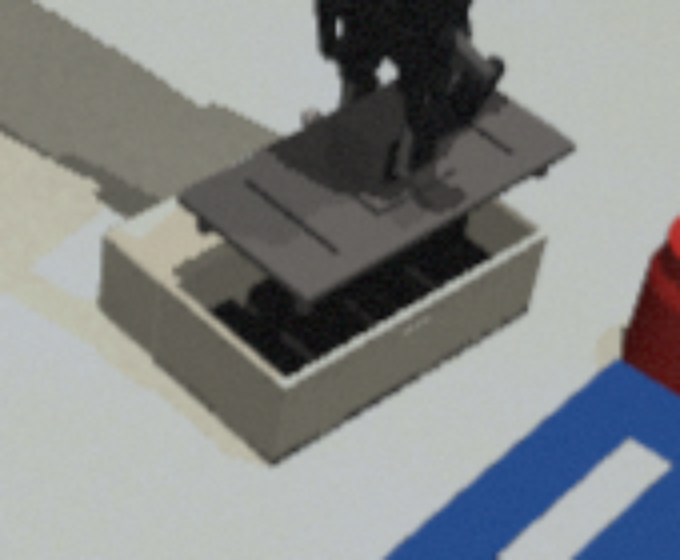

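Emit:
carry_out:
  commands:
    - [[-0.008,-0.001,0,0,0,0.001,1],[-0.008,-0.001,0.1,0,0,0.001,1],[-0.008,-0.001,0.17,0,0,0.001,1],[-0.008,-0.001,0.17,0,0,0.001,1],[-0.008,-0.001,0.17,0,0,0.001,1]]

```text
clock: 46.15
tool_pos: [0.5716, 0.0832, 0.1252]
tcp_rot: [-0.0, 0.739, 0.674, -0.0]
wrist_force: [-0.4, -0.2, -3.6]
width: 0.469
```

```bash
python3 - <<'E'
from h import *
plan([.5719,.0826,.118],np.radians(84.6))
E
```

```text
now [0.5716 0.0832 0.1252] yaw 84.7 tool z [-0. -0. -1.] w 0.469 F [-0.4 -0.2 -3.6] t 46.15
d [-0.0029  0.0017  0.0359] rv [-0.      0.      0.0011]
```

Emit:
carry_out:
  commands:
    - [[-0.003,0.001,0.03,0,0,0.001,1],[-0.003,0.001,0.06,0,0,0.001,1],[-0.003,0.001,0.08,0,0,0.001,1],[-0.003,0.001,0.1,0,0,0.001,1],[-0.003,0.001,0.1,0,0,0.001,1]]

```text
clock: 46.78
tool_pos: [0.5715, 0.0826, 0.1047]
tcp_rot: [-0.0, 0.74, 0.673, -0.0]
wrist_force: [-0.0, -0.1, -1.6]
width: 0.472
```

```bash
python3 - <<'E'
from h import *
plan([.5719,.0826,.0925],np.radians(84.6))
E
```

```text
now [0.5715 0.0826 0.1047] yaw 84.61 tool z [-5.e-04 -0.e+00 -1.e+00] w 0.472 F [-0.  -0.1 -1.6] t 46.77
d [0.0002 0.0019 0.0612] rv [-0.0003  0.0001  0.0001]
```

The pegs are inside the bay with no contact force. Continuing down.

Emit:
carry_out:
  commands:
    - [[0,0.002,0.02,0,0,0,1],[0,0.002,0.04,0,0,0,1],[0,0.002,0.055,0,0,0,1],[0,0.002,0.065,0,0,0,1],[0,0.002,0.07,0,0,0,1],[0,0.002,0.07,0,0,0,1]]

```text
clock: 47.52
tool_pos: [0.5722, 0.0826, 0.0933]
tcp_rot: [0.0, 0.74, 0.673, 0.0]
wrist_force: [-13.9, -2.1, 22.0]
width: 0.475
```

```bash
python3 - <<'E'
from h import *
plan([.5719,.0826,.0925],np.radians(84.6))
w=shot('wrist','w21');s=shot('scene')
cv2.imwrite('pics/s21.png',cv2.resize(s['image'][130:270,320:490,::-1],None,fx=4,fy=4))
E
```

```text
now [0.5722 0.0826 0.0933] yaw 84.61 tool z [ 7.e-04  1.e-04 -1.e+00] w 0.475 F [-13.9  -2.1  22. ] t 47.52
d [-0.     -0.0014  0.0042] rv [ 0.0004 -0.0001  0.0001]
```

View pics/s21.png

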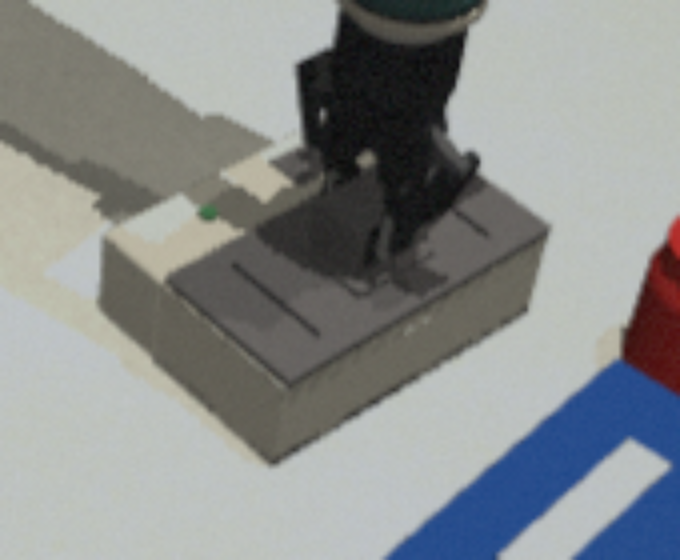

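Emit:
carry_out:
  commands:
    - [[0,-0.001,0.004,0,0,0,1],[0,-0.001,0.006,0,0,0,1],[0,-0.001,0.006,0,0,0,1]]

```text
clock: 48.0
tool_pos: [0.5722, 0.0826, 0.0932]
tcp_rot: [0.0, 0.74, 0.673, 0.001]
wrist_force: [-17.5, -2.7, 31.6]
width: 0.469
```

Emit:
carry_out:
  commands:
    - [[0,0,0,0,0,0,-1],[0,0,0,0,0,0,-1],[0,0,0,0,0,0,-1],[0,0,0,0,0,0,-1],[0,0,0,0,0,0,-1],[0,0,0,0,0,0,-1]]

```text
clock: 48.75
tool_pos: [0.5719, 0.0826, 0.0899]
tcp_rot: [-0.0, 0.74, 0.673, 0.0]
wrist_force: [0.9, -0.1, -0.1]
width: 1.001
```

Emit:
carry_out:
  commands:
    - [[0,0,-0.2,0,0,0,-1],[0,0,-0.4,0,0,0,-1],[-0.2,0,-0.7,0,0,0,-1],[-0.2,0,-0.7,0,0,0,-1],[-0.2,0,-0.7,0,0,0,-1]]

```text
clock: 49.38
tool_pos: [0.5682, 0.0425, 0.23]
tcp_rot: [0.0, 0.74, 0.673, 0.0]
wrist_force: [0.9, 0.3, -0.4]
width: 1.001
```

```bash
python3 - <<'E'
from h import *
plan([.5719,.0826,.0925],np.radians(84.6))
w=shot('wrist','w22');s=shot('scene')
cv2.imwrite('pics/s22.png',cv2.resize(s['image'][140:260,330:480,::-1],None,fx=5,fy=5,interpolation=cv2.INTER_CUBIC))
c_,s_=np.cos(BA),np.sin(BA)
for z,L,W_ in((.080,.058,.116),(.126,.020,.030),(.122,.030,.020)):
  for a,b in((1,1),(1,-1),(-1,-1),(-1,1)):
    x,y=a*L,b*W_; X=[BX+c_*x-s_*y,BY+s_*x+c_*y,z];print(z,a,b,'w',np.round(proj(w,X),1),'s',np.round((proj(s,X)-[330,140])*5,0))
E
```

```text
now [0.5682 0.0425 0.23  ] yaw 84.56 tool z [ 7.e-04  1.e-04 -1.e+00] w 1.001 F [ 0.9  0.3 -0.4] t 49.38
d [ 0.201  -0.0009  0.6873] rv [ 0.0004 -0.0001 -0.0004]
0.08 1 1 w [389.8  27.5] s [636. 231.]
0.08 1 -1 w [375.4 303.8] s [306. 425.]
0.08 -1 -1 w [253.6 303.9] s [150. 292.]
0.08 -1 1 w [238.6  27.5] s [477. 115.]
0.126 1 1 w [342.6 143.6] s [480. 191.]
0.126 1 -1 w [340.9 226.7] s [393. 239.]
0.126 -1 -1 w [287.7 226.7] s [337. 196.]
0.126 -1 1 w [285.8 143.6] s [424. 148.]
0.122 1 1 w [355.7 158. ] s [479. 215.]
0.122 1 -1 w [354.  212.6] s [421. 248.]
0.122 -1 -1 w [274.6 212.6] s [337. 183.]
0.122 -1 1 w [272.8 158.1] s [395. 152.]
```

View pics/w22.png

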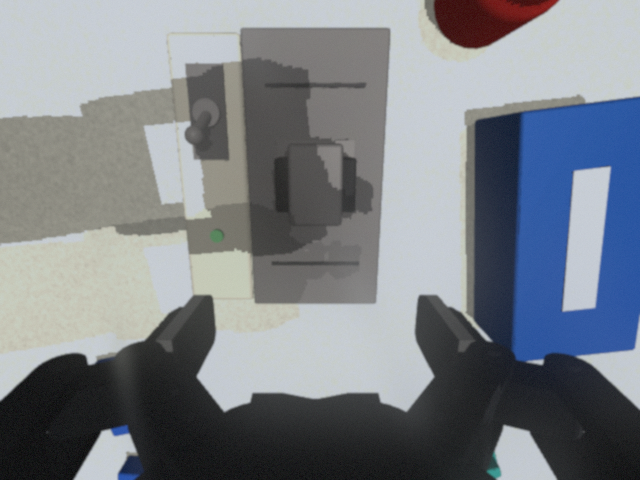

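View pics/s22.png

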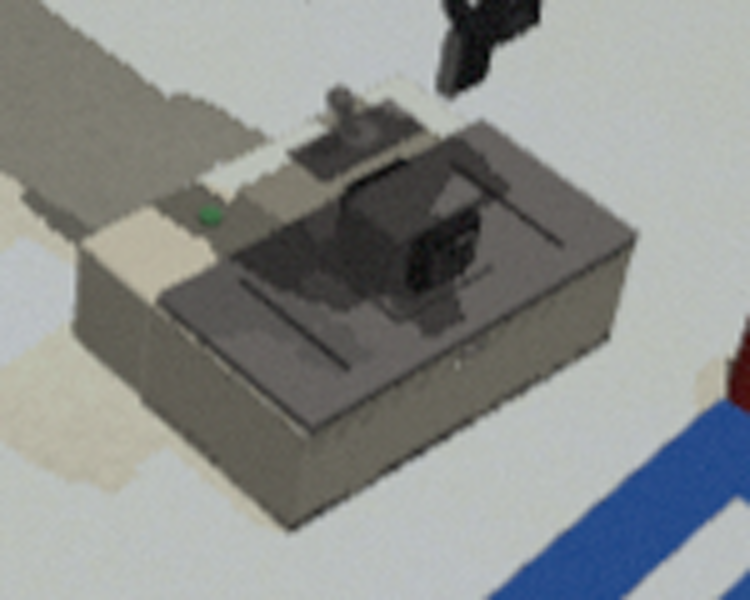

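The cover is home: the plate edges match the predicted home corners within 1 px. Both buttons are sprung out, with outer faces at 274 and 355 against 274 and 355 predicted. Last comes the toggle, pushed with shut fingers towards box +y.

```bash
python3 - <<'E'
from h import *
c,s=np.cos(BA),np.sin(BA)
def W(x,y,z): return [BX+c*x-s*y,BY+s*x+c*y,z]
w=shot('wrist');print(proj(w,W(-.088,.0333,.117)),proj(w,W(-.088,.055,.072)))
plan(W(-.088,-.003,.16),np.radians(84.55))
E
```

```text
[193.77695738 139.64309239] [210.02927001 113.69453885]
now [0.5677 0.0432 0.2282] yaw 84.63 tool z [-2.3e-03  1.0e-04 -1.0e+00] w 1.003 F [ 1.  -0.4  0.3] t 49.52
d [ 0.183  -0.4397  0.3419] rv [-0.0015  0.0001  0.0009]
```

Emit:
carry_out:
  commands:
    - [[0,-0.2,0,0,0,0,1],[0,-0.44,0,0,0,0,1],[0.1,-0.44,0.1,0,0,0,1],[0.183,-0.44,0.2,0,0,0,1],[0.183,-0.44,0.34,0,0,0,1],[0.183,-0.44,0.34,0,0,0,1],[0.183,-0.44,0.34,0,0,0,1],[0.183,-0.44,0.34,0,0,0,1]]

```text
clock: 50.52
tool_pos: [0.4844, 0.0875, 0.1628]
tcp_rot: [0.0, 0.74, 0.673, 0.0]
wrist_force: [-0.5, -0.5, 0.7]
width: 0.002
```

```bash
python3 - <<'E'
from h import *
c,s=np.cos(BA),np.sin(BA)
def W(x,y,z): return [BX+c*x-s*y,BY+s*x+c*y,z]
plan(W(-.088,-.003,.098),np.radians(84.55))
shot('wrist','w23')
E
```

```text
now [0.4844 0.0875 0.1628] yaw 84.6 tool z [ 1.1e-03  1.0e-04 -1.0e+00] w 0.002 F [-0.5 -0.5  0.7] t 50.52
d [ 0.0014 -0.0055  0.3242] rv [ 0.0007 -0.0001  0.0005]
```

View pics/w23.png

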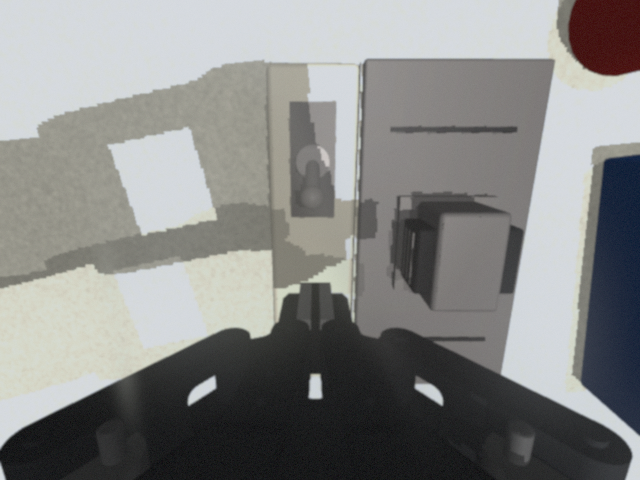

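Shut fingers at (315,300) are in line with the lever ball at (312,195). Going down, then pushing.

Emit:
carry_out:
  commands:
    - [[0,-0.004,0.15,0,0,0,1],[0,-0.004,0.28,0,0,0,1],[0,-0.004,0.32,0,0,0,1],[0,-0.004,0.32,0,0,0,1]]

```text
clock: 51.08
tool_pos: [0.4833, 0.0875, 0.0984]
tcp_rot: [0.0, 0.74, 0.673, 0.0]
wrist_force: [0.4, 0.3, -0.6]
width: 0.001
```

Emit:
carry_out:
  commands:
    - [[0.05,0,0,0,0,0,1],[0.09,0,0,0,0,0,1],[0.13,0,0,0,0,0,1],[0.17,0,0,0,0,0,1],[0.21,0,0,0,0,0,1],[0.25,0,0,0,0,0,1],[0.26,0,0,0,0,0,1]]

```text
clock: 51.95
tool_pos: [0.488, 0.14, 0.0978]
tcp_rot: [-0.0, 0.739, 0.673, -0.0]
wrist_force: [-0.3, -0.4, 0.3]
width: 0.002
```

Emit:
carry_out:
  commands:
    - [[-0.1,0,0,0,0,0,1],[-0.25,0,0,0,0,0,1],[-0.25,0,-0.2,0,0,0,1],[-0.25,0,-0.6,0,0,0,1],[-0.25,0,-0.6,0,0,0,1]]

```text
clock: 52.58
tool_pos: [0.4842, 0.0896, 0.222]
tcp_rot: [0.001, 0.74, 0.673, 0.002]
wrist_force: [-0.9, -0.5, -0.4]
width: -0.001
```

```bash
python3 - <<'E'
from h import *
c,s=np.cos(BA),np.sin(BA)
def W(x,y,z): return [BX+c*x-s*y,BY+s*x+c*y,z]
w=shot('wrist','w24');sc=shot('scene','s24')
for a in(-.45,.45):print(a,proj(w,W(-.088,.055+.05*np.sin(a),.072+.05*np.cos(a))))
print(proj(w,W(-.088,.055,.072)))
plan(W(-.088,-.003,.098))
E
```

```text
-0.45 [313.76652733 194.16760652]
0.45 [313.70912907 132.04823409]
[313.66552723 161.44925017]
now [0.4839 0.0896 0.2197] yaw 84.61 tool z [ 2.9e-03  4.0e-04 -1.0e+00] w 0.0 F [ 1.6 -0.1 -0.1] t 52.67
d [-0.0094 -0.0034  0.6083] rv [0. 0. 0.]
```

View pics/w24.png

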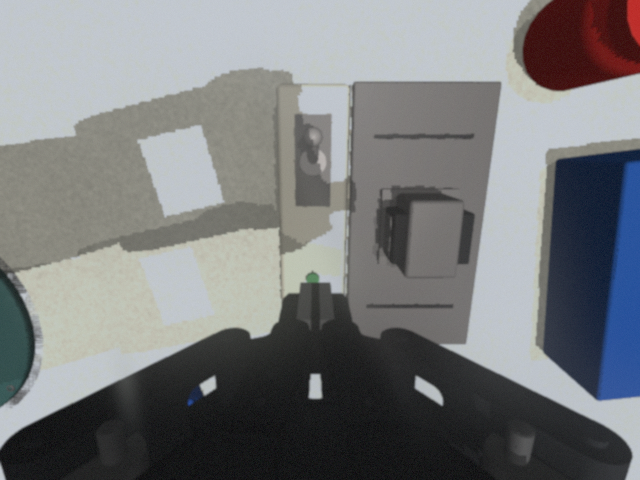

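View pics/s24.png

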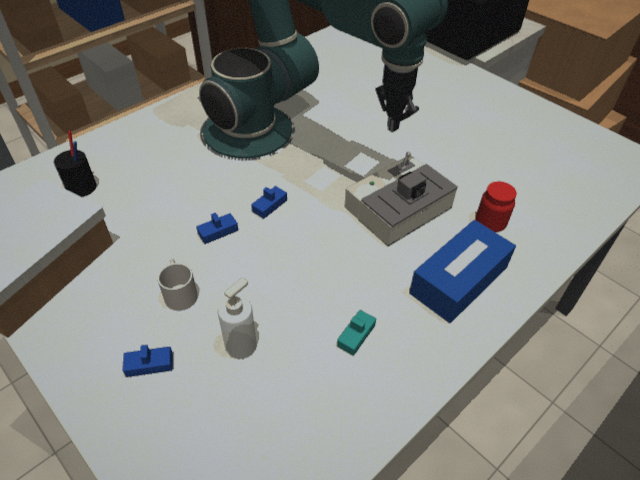

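The toggle ball is at (312,132) with its pivot at (313,161), matching the predicted "on" position. The cover is home, no black packs are left on the counter, and the bystanders stand where they did. The arm is clear, so I'm handing in.

```bash
python3 - <<'E'
from bench import env
print(env.close_job())
E
```

```text
the job is handed in; nothing more can be done
None
```

I did the whole job in the order you asked and handed it in at about 53 s of the 210 s; no verdict came back.

- **Cover off:** I pinched both buttons, lifted the cover off and stood it on the counter, right way up and clear of the box.
- **Packs:** all four black packs went into the bay, one per compartment and fin up. I left the blue and turquoise look-alikes alone.
- **Cover back and switch:** I lowered the cover until it was home, let the buttons go, then pushed the toggle over with shut fingers.

**Last checks**
- Before the cover went on, the wrist picture showed the four packs flat between the ribs.
- The cover's edges and both buttons' outer faces are within about 1 px of the predicted home, sprung-out position. I did not test the latch by pulling on it.
- The toggle tip matches the predicted "on" position, with no force on the wrist.
- By eye in the scene view, the tissue box, pump bottle, red jar and tea cup had not moved. No black packs were left on the counter, and the arm touched nothing.

**Disagreements:** One fit of the last pack was spoilt by a shadow and I briefly took the pack for knocked. A stricter fit and a closer look put it back at its earlier position. I saw no pack being knocked aside during the run. Before I pushed it, the toggle tip was about 6 px off its predicted "off" position in one picture.

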